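# Load a converter module into the test rig, slide it to the test station and start the test

## Task

Lay the loose converter module flat in the nest of the carrier on the test rig's rail, then push the carrier along the rail until it clicks into the test station under the bridge, with the module still in the nest. Then wind the hand crank two full turns clockwise (seen from above) so that the spring probes come down on the module, and last throw the toggle of the start switch right over, away from the robot. Leave the other things on the bench where they are.

Things in the scene. Friction and masses are not known exactly. Their poses are not given: they have to be found in the camera images.
- module: the converter module: loose aluminium block 90 long (x) x 44 wide (y) x 28 mm high with finned sides and eight small brass pads on top, 0.18 kg, lying flat on the bench to the left of the rig. Origin: centre of its underside; x along its length, z up. Either way round fits the nest.
- rig: the fixed test rig: grey base plate 400 x 150 mm with a two-bar rail along its x axis (x points along the rail, away from the robot, into the test station). Origin: on the bench, under the nest centre for carrier joint value 0.
- bridge_edge (a point): middle of the lower near edge of the blue bridge deck over the rail, 165 mm above the bench, 125 mm along the rig's x. The deck is an open frame 22 mm thick and runs from here 170 mm along x, and from y = -180 to 120 mm; posts at y = -100 and 100 mm under its far side. An upright tool behind the push tab meets this edge before the station; one leaning back does not.
- carrier (a joint): position of the carrier along the rail in m: starts at the near (load) end, 0.004 to 0.034; the test station is a spring detent at 0.210 (it draws the carrier in from about 5 mm either side and takes about 5 N to enter); the rail ends at 0.236. The carrier is an aluminium plate 122 x 75 mm.
- nest (a point): centre of the nest floor on the carrier, 32 mm above the bench; axes as the rig's. Eight low corner fences 8 mm high leave 96 (x) x 50 mm (y) inside, i.e. 3 mm play all round the module.
- tab (a point): centre of the near face (the one to push) of the carrier's upright push tab: plate 10 thick (x) x 34 wide (y) x 40 mm high, from 32 to 72 mm above the bench; this point is 52 mm above the bench, 66 mm on the robot's side (-x) of the nest centre.
- station (a point): where the nest centre is when the carrier stands in the test station: 210 mm along the rig's x from its origin, 32 mm above the bench.
- crank_axis (a point): point on the upright axis of the hand crank, 90 mm above the bench, at x 0, y -150 mm in the rig's frame, over a grey gearbox 56 x 56 x 50 mm high. The steel arm turns at 58 to 66 mm above the bench.
- crank_grip (a point): middle of the crank's black upright grip: cylinder 22 mm diameter, 46 mm high (68 to 114 mm above the bench), 50 mm from the axis; it spins freely on its pin. This point is 90 mm above the bench.
- crank (a joint): crank angle in rad, growing clockwise seen from above; starts at -0.5 to 0.3, 0 with the arm towards the robot (-x of the rig); stop at 13.3. It takes about 1 to 2 N at the grip. It lowers the probe head by 18 mm a turn: the probes meet a module in the station at about 10.4 and are pressed well home beyond 11.6.
- probes: black probe block 60 x 36 mm with eight brass spring pins, hanging below the aluminium head under the bridge. Origin: at the pin tips, straight above the module when it is in the station; 90 mm above the bench at crank 0; springs back up to 10 mm.
- switch_base: the start switch: fixed grey block 70 (x) x 50 x 25 mm high, a lever on top. Origin: centre of its underside; its x is the way the lever is thrown (roughly away from the robot). It stands at the left or the right edge of the work area, and the multimeter at the other.
- switch (a joint): lever angle in rad: 0 leaning to the robot (off), 1.0 leaning away from the robot (on, as far as it goes); it stays where it is left. Pivot 22 mm above the bench, over the block's centre.
- switch_tip (a point): centre of the lever's black ball, 26 mm diameter, 80 mm from the pivot (about 92 mm above the bench in both end positions).
- multimeter: bystander: yellow multimeter 150 x 75 x 34 mm. Origin: centre of its underside.
- spool: bystander: steel spool, 52 mm diameter, 45 mm high, upright. Origin: centre of its underside.
- driver: bystander: screwdriver lying on the bench. Origin: on its length.
- jar: bystander: white jar, 48 mm diameter, 60 mm high. Origin: centre of its underside.
- mug: bystander: white mug, 80 mm diameter, 90 mm high. Origin: centre of its underside.
There are look-alikes about, which are no part of the job. Of the things that look like the switch_base, the larger one is meant. Of the things that look like the module, take the one that is nearest to the robot's base at the start.

How it is judged:
On the way, in this order (a step that is already met when the one before it is completed fails the run):
1. the module lies flat in the carrier's nest, carrier still at the load end (z of module in the frame of nest between -0.004 and 0.004 m and horizontal distance between module and nest below 0.007 m and angle between module's own z axis and vertical below 0.06 rad and angle between the x axis of module and the x axis of rig, either way round below 0.15 rad and value of joint carrier below 0.15 m and contact force between the fingers and module below 0.1 N), for 0.2 s.
2. the carrier rests in the test station's detent with the module in its nest (z of module in the frame of nest between -0.004 and 0.004 m and horizontal distance between module and nest below 0.007 m and angle between module's own z axis and vertical below 0.06 rad and angle between the x axis of module and the x axis of rig, either way round below 0.15 rad and value of joint carrier between 0.206 and 0.214 m and velocity of joint carrier between -0.01 and 0.01 m/s), for 0.2 s.
3. the crank is wound two turns and the probes press on the module (z of module in the frame of nest between -0.004 and 0.004 m and horizontal distance between module and nest below 0.007 m and angle between module's own z axis and vertical below 0.06 rad and angle between the x axis of module and the x axis of rig, either way round below 0.15 rad and value of joint carrier between 0.206 and 0.214 m and value of joint crank above 11.6 rad and contact force between probes and module above 0.6 N), for 0.2 s.
4. the start switch is thrown fully over (value of joint switch above 0.85 rad), for 0.1 s.
At the end, for the whole second after the job is handed in: Module flat in the nest (within 7 mm of centre, tilt < 0.06 rad, along the rail within 0.15 rad) and at rest; carrier joint 0.206 to 0.214 m; crank beyond 11.6 rad with the probes pressing on the module by over 0.6 N; switch lever beyond 0.85 rad (all of step 3 and value of joint switch above 0.85 rad and linear speed of module below 0.01 m/s); the robot touches nothing.
It fails at once if the multimeter is shifted by more than 30 mm (distance of multimeter from where it was at the start of the episode above 0.03 m).
It fails at once if the spool is shifted by more than 30 mm (distance of spool from where it was at the start of the episode above 0.03 m).
It fails at once if the driver is shifted by more than 30 mm (distance of driver from where it was at the start of the episode above 0.03 m).
It fails at once if the jar is shifted by more than 30 mm (distance of jar from where it was at the start of the episode above 0.03 m).
It fails at once if the mug is shifted by more than 30 mm (distance of mug from where it was at the start of the episode above 0.03 m).
It also fails if it takes over 72 s, if anything falls off the work surface, if the arm or the gripper's body presses on something with over 40 N, if the wrist force passes 120 N, or if a joint passes its speed limit or range.

## Robot

A 6-joint arm with a two-finger parallel gripper is mounted at the origin on the work surface. World frame = base frame: x ahead of the robot, y to its left, z up, the work surface at z = 0. Lengths are in m, angles in rad, forces in N, time in s.
With the tool pointing down it reaches from about 0.35 to 0.85 m from the base axis. Payload 8.1 kg.
Tool frame: the origin (TCP) lies on the centre line of the jaws, within the pads' length; the fingertips stand 17 mm ahead of it and the grasp point (between the pads) lies 2 mm behind it; z points along the fingers, y is the line along which they close (so a half turn about z gives the same grasp; the last joint's range is limited). The gripper opens to 93 mm and grips with 3 to 60 N. Pads are 15 mm wide; open, the fingers measure 128 mm over their backs; the gripper's body (75 mm by 188 mm) begins 65 mm behind the grasp point.
Start: joints at [1.264, 0.13, 1.488, -0, 1.523, -0.085], TCP at [0.132, 0.585, 0.236] pointing down, gripper open.
Joint ranges: [-2.96, 2.96], [-0.89, 2.26], [0.02, 2.5], [-1.34, 4.48], [0, 2.73], [-2.66, 2.66]. Speed limits (rad/s): [2.39, 2.39, 2.79, 3.14, 3.14, 3.14].

## Interface

Orientations are given as a rotation vector (axis times angle).
In Python, from plant import telemetry, viewer, order gives the robot as it stands.
- The arm moves only by the tool send_rows, never from a script. Its argument "plan" is a list that holds one entry, the list of rows, each a list of 5 numbers: the closure, from -1 (fully open) to 1 (shut), then the shift along the world's x, y, z normalised to -1 to 1, where 1 is 0.2 m, then the turn about the world's z normalised to -1 to 1, where 1 is 60 degrees. A call has 1 to 20 rows; each row is the pose to reach, as a shift and turn from the pose commanded when the call began; what a row does not reach only later rows make up. A row lasts 1/12 s, in which the tool goes at most 41.7 mm and 7.16 degrees, less where a joint would pass 70% of its speed; a pose out of reach is approached as far as the arm can. A call with a number of a shift or a turn outside -1 to 1 is refused whole. A call with a gripper value outside its range is refused whole. The fingers move at their own pace and stop on an object; "force" is the grip in N (left out, the last holds). Time passes only in rows, so rows that repeat a pose let the fingers close. It gives the time, the measured TCP pose, the force, the opening and the grip force at its end, in the units of the state.
- telemetry.read_state(): the state, without advancing time (a new reading comes with each control period).
- viewer.read_camera(name): name is "scene" or "top" or "wrist"; returns (picture, depth): 480x640x3 uint8, blue, green, red; 480x640 float32, m along the optical axis (not along the pixel's ray), 0 where there is no reading.
- viewer.calibration(name): a dict with "camera_matrix" (3x3 intrinsics, pixels), "extrinsics" (4x4, takes a point from camera to world coordinates); the wrist camera has in their place "hand_eye" (4x4, takes a point from camera to tool coordinates, whose origin is the TCP and whose axes are the flange's). Camera axes: x right, y up, looking along -z (the intrinsics and any distortion apply to the point x, -y, -z); pixel columns grow to the right and rows downward; lengths in m; the calibration is good to about 2 mm. A picture is of the moment at which its call begins: read the wrist's pose just before it. calibration takes no time and is no camera call.
- order.close_job(): hands the job in; it is judged then, once.
The state is a dict: "t": time; "q": joint angles; "dq": joint speeds; "joint_torque": joint torques, N m; "tool_pos": TCP position; "orientation": TCP orientation; "force": force on the tool from outside, world axes, zero at the start; "wrist_torque": the same for the moment, N m; "opening": finger opening in m; "gripper_force": force on a finger pad.
Only numpy, scipy, OpenCV 4.12 (cv2) and the standard library are available. Lean on these libraries where they do the work, as an engineer would, in place of code of your own. Each camera call takes 0.05 s, during which the arm holds its last target. There are 200 camera calls.

## Working session

There is one attempt and no reset: what is moved stays moved. The work goes in short steps, Python scripts to look and compute and a tool call to move; the robot and the scene stay as the last step left them, time stands still between calls to the robot, and variables do not carry over. Pictures are saved under pics/ and viewed, at most 10 in all, crops included, and the job is handed in when it is done.

Besides the shell and the picture viewer there is one more tool, called after "Call:" as a command line: name --argument value ..., lists and objects as JSON in quotes. send_rows: Moves the arm, as the interface text tells. Scaled input: -1 to 1 covers 0.2 m each way for a shift and 60 degrees each way for a turn. Its arguments: {"type":"object","properties":{"plan":{"type":"array"},"force":{"type":"number"}},"required":["plan"]}

```bash
ls; mkdir -p pics; cat > h.py <<'E'
import numpy as np, cv2
from scipy.spatial.transform import Rotation as R
from plant import telemetry, viewer, order
def grab(n):
    s=telemetry.read_state(); p,d=viewer.read_camera(n); c=viewer.calibration(n)
    if 'extrinsics' in c: T=np.array(c['extrinsics'])
    else:
        W=np.eye(4); W[:3,:3]=R.from_rotvec(s['orientation']).as_matrix(); W[:3,3]=s['tool_pos']; T=W@np.array(c['hand_eye'])
    np.savez(''+n+'.npz',p=p,d=d,T=T,K=np.array(c['camera_matrix']))
    return c
def load(n): return np.load(''+n+'.npz')
def pts(n):
    z=load(n); K=z['K'];d=z['d']; v,u=np.mgrid[:480,:640]
    P=np.stack([(u-K[0,2])/K[0,0]*d,-(v-K[1,2])/K[1,1]*d,-d],-1)
    return P@z['T'][:3,:3].T+z['T'][:3,3]
def at_h(n,u,v,h):
    z=load(n); K=z['K']; r=z['T'][:3,:3]@np.array([(u-K[0,2])/K[0,0],-(v-K[1,2])/K[1,1],-1]); o=z['T'][:3,3]
    return o+r*(h-o[2])/r[2]
E
python3 - <<'E'
from h import *
for n in('top','scene'):
    c=grab(n); z=load(n); cv2.imwrite(f'pics/{n}1.png',cv2.resize(z['p'],(800,600))); print({k:np.round(v,3).tolist() if not isinstance(v,str) else v for k,v in c.items()})
print(telemetry.read_state())
E
```

```text
pics
{'camera_matrix': [[566.271, 0.0, 322.098], [0.0, 566.271, 246.165], [0.0, 0.0, 1.0]], 'extrinsics': [[-0.008, 0.985, -0.17, 0.283], [-1.0, -0.01, -0.007, 0.095], [-0.009, 0.17, 0.985, 1.668], [0.0, 0.0, 0.0, 1.0]]}
{'camera_matrix': [[459.018, 0.0, 314.85], [0.0, 459.018, 241.979], [0.0, 0.0, 1.0]], 'extrinsics': [[-0.336, -0.76, 0.556, 1.219], [0.942, -0.273, 0.197, 0.333], [0.002, 0.589, 0.808, 1.044], [0.0, 0.0, 0.0, 1.0]]}
{'t': 0.1, 'q': array([ 1.26359492e+00,  1.31107812e-01,  1.48916401e+00, -5.90743109e-06,
        1.52303506e+00, -8.53864420e-02]), 'dq': array([ 0.00019805, -0.00225239, -0.00065256, -0.00032726, -0.00081425,
        0.00104093]), 'joint_torque': array([ 1.43416437e-03, -5.61335778e+01, -4.93101561e+01,  7.71072786e-02,
        2.91572796e-02, -3.52177995e-05]), 'tool_pos': array([0.1318215 , 0.58482968, 0.2346826 ]), 'orientation': array([-3.47675334e-01, -3.12196333e+00,  2.64251573e-03]), 'force': array([-0.36427221,  0.38927456, -0.36816181]), 'wrist_torque': array([ 0.01104716,  0.00203857, -0.00917419]), 'gripper_force': 0.0, 'opening': 0.09289046635261453}
```

View pics/top1.png

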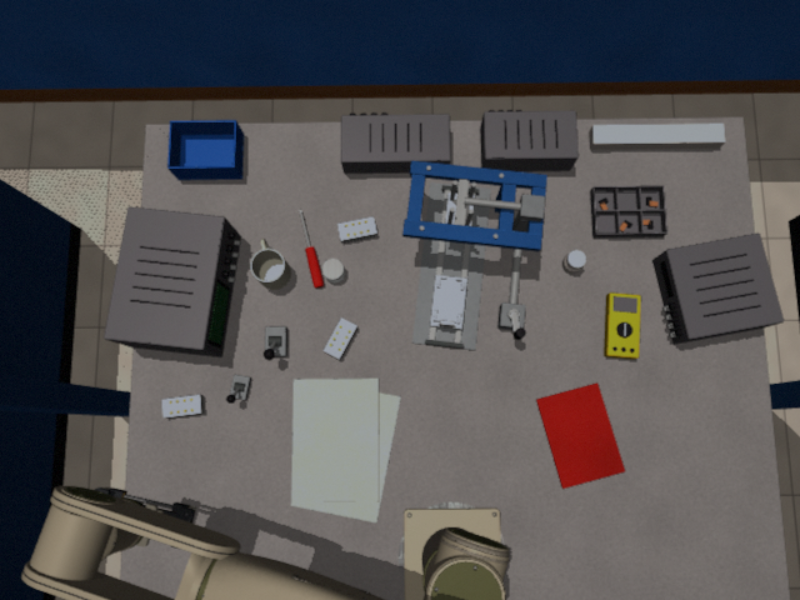

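View pics/scene1.png

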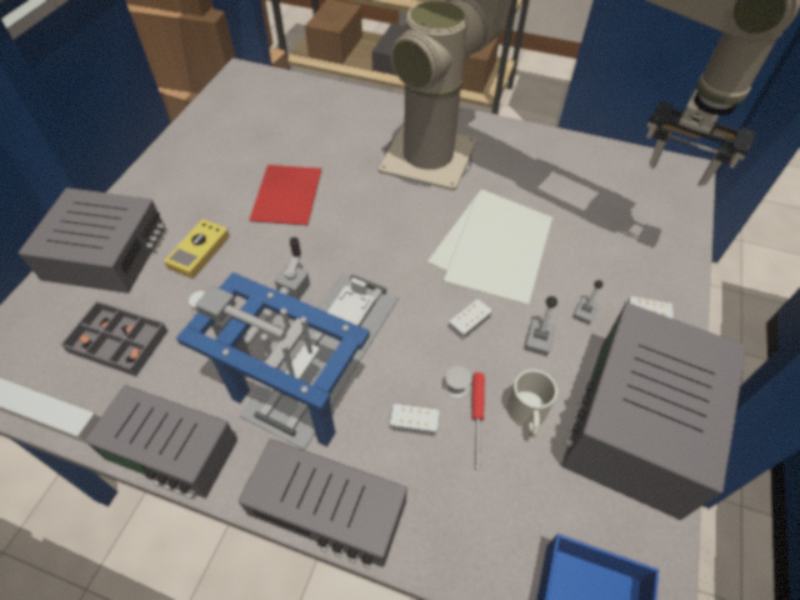

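The top view shows three module look-alikes, at (341,338), (357,229) and (182,406). It also shows switches at (275,342) (larger) and (238,390), the carrier near (450,302), and the crank box at (513,316). Next I'll crop for accurate pixels and get metric positions.

```bash
python3 - <<'E'
from h import *
z=load('top');P=pts('top');p=z['p']
a=cv2.resize(p[230:310,200:300],(500,400),interpolation=cv2.INTER_CUBIC)
b=cv2.resize(p[195:295,320:440],(600,500),interpolation=cv2.INTER_CUBIC)
c=np.zeros((500,1100,3),np.uint8);c[:400,:500]=a;c[:,500:]=b
cv2.imwrite('pics/crop1.png',cv2.resize(c,(800,364)))
for nm,u,v in[('mA',341,338),('mB',357,229),('mC',182,406),('sw',275,342),('sw2',238,390),('nest',450,302),('crankbox',510,312)]:
    print(nm,P[int(v*.8),int(u*.8)].round(3))
# module top by height
Q=P; 
def rect(m,nm):
    n,l,s,ce=cv2.connectedComponentsWithStats(m.astype(np.uint8))
    i=1+np.argmax(s[1:,4]); X=Q[l==i][:,:2].astype(np.float32); r=cv2.minAreaRect(X); print(nm,r,Q[l==i][:,2].mean(),s[i,4])
def win(u,v,k):
    M=np.zeros((480,640),bool);M[int(v*.8)-k:int(v*.8)+k,int(u*.8)-k:int(u*.8)+k]=1;return M
for nm,u,v in[('mA',341,338),('mC',182,406)]: rect(win(u,v,25)&(Q[...,2]>.02)&(Q[...,2]<.036),nm)
rect(win(275,342,25)&(Q[...,2]>.018)&(Q[...,2]<.032),'sw')
rect(win(275,342,25)&(Q[...,2]>.075)&(Q[...,2]<.12),'ball')
rect(win(450,302,45)&(Q[...,2]>.022)&(Q[...,2]<.045),'carrier')
rect(win(450,302,60)&(Q[...,2]>.06)&(Q[...,2]<.08),'tab')
rect(win(513,318,25)&(Q[...,2]>.098)&(Q[...,2]<.13),'grip')
rect(win(513,318,25)&(Q[...,2]>.04)&(Q[...,2]<.075),'box')
rect(win(475,210,80)&(Q[...,2]>.175)&(Q[...,2]<.2),'bridge')
E
```

```text
mA [0.283 0.095 1.668]
mB [0.759 0.216 0.033]
mC [0.344 0.618 0.029]
sw [0.49  0.405 0.029]
sw2 [0.377 0.488 0.033]
nest [ 0.581 -0.005  0.028]
crankbox [ 0.55  -0.14   0.064]
mA ((0.4960777163505554, 0.25234076380729675), (0.045770660042762756, 0.08977815508842468), 62.319786071777344) 0.027960018814637593 455
mC ((0.3418583869934082, 0.6172097325325012), (0.0458623543381691, 0.09289379417896271), 6.890280246734619) 0.028119989610783686 490
sw ((0.4908938705921173, 0.4047161042690277), (0.07014551758766174, 0.051252834498882294), 1.9587148427963257) 0.025257938063929612 279
ball ((0.4535744786262512, 0.4048265516757965), (0.02341524139046669, 0.026056496426463127), 0.7315554022789001) 0.10038953872985792 69
carrier ((0.5609906911849976, 0.0004420466721057892), (0.0751604437828064, 0.16912737488746643), 82.87142944335938) 0.03230456478185975 1071
tab ((0.523746907711029, -0.14890538156032562), (0.0652635246515274, 0.022735385224223137), 0.8302345871925354) 0.06574449635429373 113
grip ((0.49345046281814575, -0.15570366382598877), (0.019589059054851532, 0.02041259966790676), 44.27077865600586) 0.11355261561884514 54
box ((0.5346550345420837, -0.14758256077766418), (0.05625174194574356, 0.0871281698346138), 83.61251831054688) 0.05454500837651972 399
bridge ((0.7659991383552551, -0.055060744285583496), (0.3003600239753723, 0.17419885098934174), 83.12227630615234) 0.18649014868336963 3994
```

View pics/crop1.png

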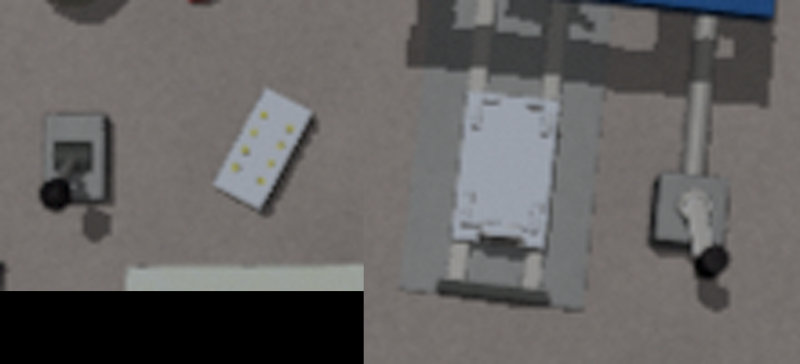

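Crop: the module's long axis tilts up-right. The carrier plate corners are at about (470,92), (559,98), (545,250) and (455,240), and the ball and crank grip are clear. Fits: module at (0.496, 0.252), rig yaw about -6.9°. Next comes a check of the nest position and the tool yaw.

```bash
python3 - <<'E'
from h import *
Rm=R.from_rotvec(telemetry.read_state()['orientation']).as_matrix(); print(Rm.round(3), np.degrees(np.arctan2(Rm[1,1],Rm[0,1])))
C=[at_h('top',320+(x-363.6)/3.636,195+y/3.636,.032)[:2] for x,y in[(470,92),(559,98),(545,250),(455,240)]]
r=cv2.minAreaRect(np.array(C,np.float32));print(np.round(C,3),r)
c=np.array(r[0]);th=np.radians(-6.9);ex=np.array([np.cos(th),np.sin(th)])
o=np.array([.561,0]);print('carrier',(c-o)@ex,'lat',(c-o)@[-ex[1],ex[0]])
P=pts('top');m=(P[...,2]>.065)&(P[...,2]<.08)&(abs(P[...,0]-.52)<.05)&(abs(P[...,1])<.05);X=P[m];print('tab top',m.sum(),X.mean(0) if m.any() else 0)
m=(P[...,2]>.036)&(P[...,2]<.08)&(abs(P[...,0]-.57)<.09)&(abs(P[...,1])<.05)
for x in P[m].round(3)[::3]: print(x,end=' ')
E
```

```text
[[-0.975  0.22  -0.001]
 [ 0.22   0.975 -0.002]
 [ 0.    -0.002 -1.   ]] 77.29096206770495
[[ 0.643  0.026]
 [ 0.637 -0.047]
 [ 0.513 -0.032]
 [ 0.522  0.04 ]] ((0.5791075825691223, -0.003445196896791458), (0.0725075900554657, 0.12520523369312286), 83.5052490234375)
carrier 0.018390330604433236 lat -0.0012448567848905561
tab top 43 [0.52367472 0.00509312 0.07150217]
[0.64  0.021 0.038] [0.639 0.009 0.04 ] [0.635 0.024 0.043] [0.636 0.012 0.041] [0.635 0.003 0.042] [ 0.635 -0.026  0.044] [0.633 0.018 0.038] [ 0.633 -0.003  0.04 ] [ 0.632 -0.032  0.042] [0.631 0.021 0.038] [ 0.63  -0.009  0.038] [ 0.629 -0.032  0.043] [0.627 0.021 0.042] [ 0.627 -0.014  0.037] [0.625 0.021 0.036] [ 0.623 -0.035  0.041] [0.621 0.021 0.041] [ 0.621 -0.008  0.037] [ 0.62  -0.037  0.044] [0.617 0.022 0.047] [ 0.617 -0.02   0.043] [ 0.618 -0.032  0.037] [ 0.618 -0.044  0.036] [ 0.614 -0.031  0.045] [0.613 0.027 0.036] [ 0.612 -0.023  0.038] [ 0.609 -0.002  0.04 ] [0.607 0.03  0.038] [0.604 0.001 0.036] [ 0.6   -0.028  0.037] [ 0.597 -0.005  0.038] [0.595 0.024 0.037] [ 0.594 -0.014  0.039] [ 0.594 -0.04   0
[... 718 characters left out ...]
0.538 0.028 0.04 ] [0.537 0.02  0.045] [ 0.538 -0.024  0.038] [0.535 0.028 0.039] [0.534 0.02  0.044] [0.535 0.002 0.038] [ 0.535 -0.015  0.039] [0.527 0.021 0.073] [0.527 0.013 0.074] [0.527 0.004 0.07 ] [ 0.526 -0.004  0.076] [ 0.532 -0.015  0.039] [ 0.532 -0.027  0.039] [0.523 0.022 0.078] [0.524 0.013 0.07 ] [0.523 0.004 0.077] [ 0.525 -0.005  0.067] [ 0.529 -0.015  0.038] [ 0.528 -0.024  0.042] [0.527 0.023 0.037] [0.522 0.015 0.064] [0.521 0.007 0.074] [ 0.522 -0.002  0.066] [ 0.521 -0.01   0.072] [0.52  0.018 0.058] [0.52  0.009 0.058] [0.518 0.001 0.073] [ 0.519 -0.007  0.067] [0.52  0.011 0.039] [0.519 0.003 0.049] [ 0.518 -0.008  0.055] [ 0.517 -0.006  0.041] [ 0.517 -0.021  0.037]
```

Call:
send_rows --plan '[[[-1,1,-0.85,0,-0.25],[-1,1,-0.85,0,-0.25],[-1,1,-0.85,0,-0.25],[-1,1,-0.85,0,-0.25],[-1,1,-0.85,0,-0.25],[-1,1,-0.85,0,-0.25],[-1,1,-0.85,0,-0.25],[-1,1,-0.85,0,-0.25]]]'

```text
t: 0.77
tool_pos: [0.3342, 0.413, 0.2353]
orientation: [0.759, 3.048, -0.001]
force: [0.3, 0.8, -0.3]
opening: 0.0931
gripper_force: 0.0
```

Call:
send_rows --plan '[[[-1,0.82,-0.815,0,0],[-1,0.82,-0.815,0,0],[-1,0.82,-0.815,0,0],[-1,0.82,-0.815,0,0],[-1,0.82,-0.815,0,0],[-1,0.82,-0.815,0,0],[-1,0.82,-0.815,0,0],[-1,0.82,-0.815,0,0]]]'

```text
t: 1.43
tool_pos: [0.4959, 0.2526, 0.2351]
orientation: [-0.754, -3.048, 0.0]
force: [-0.1, 0.5, 0.2]
opening: 0.0929
gripper_force: 0.0
```

```bash
python3 - <<'E'
from h import *
grab('wrist');z=load('wrist');cv2.imwrite('pics/w1.png',z['p']);s=telemetry.read_state();print(s['tool_pos'],s['force'],s['t'])
P=pts('wrist');m=(P[...,2]>.02)&(P[...,2]<.034)&(np.hypot(P[...,0]-.496,P[...,1]-.252)<.08);X=P[m][:,:2].astype(np.float32)
print(m.sum(),cv2.minAreaRect(X),X.mean(0))
Rm=R.from_rotvec(s['orientation']).as_matrix();print(np.degrees(np.arctan2(Rm[1,1],Rm[0,1])))
E
```

```text
[0.4952503  0.25334437 0.23518565] [-7.45216134e-01 -6.51782374e-04  5.04103631e-03] 1.4833
4802 ((0.4985809624195099, 0.25346723198890686), (0.04594239965081215, 0.09018784761428833), 61.86860275268555) [0.4967644  0.25439894]
62.28875347392327
```

View pics/w1.png

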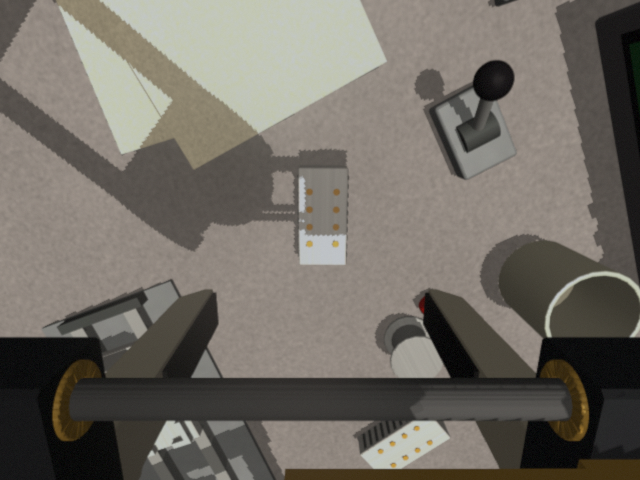

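The wrist view shows the module at (323,215), square between the open fingers. Descending and gripping.

Call:
send_rows --plan '[[[-1,0.01,0,-0.6,0],[-1,0.01,0,-0.6,0],[-1,0.01,0,-0.6,0],[-1,0.01,0,-0.95,0],[-1,0.01,0,-0.95,0],[-1,0.01,0,-0.95,0],[-1,0.01,0,-1,0],[-1,0.01,0,-1,0]]]'

```text
t: 2.15
tool_pos: [0.4977, 0.2536, 0.036]
orientation: [0.75, 3.051, 0.001]
force: [0.3, 0.1, -0.7]
opening: 0.093
gripper_force: 0.0
```

Call:
send_rows --plan '[[[-1,0,0,-0.05,0],[-1,0,0,-0.05,0],[1,0,0,-0.05,0],[1,0,0,-0.05,0],[1,0,0,-0.05,0],[1,0,0,-0.05,0],[1,0,0,-0.05,0],[1,0,0,-0.05,0],[1,0,0,-0.05,0],[1,0,0,-0.05,0]]]' --force 20

```text
t: 2.98
tool_pos: [0.498, 0.2523, 0.0257]
orientation: [0.752, 3.05, 0.0]
force: [-0.4, 1.4, 0.4]
opening: 0.0446
gripper_force: 0.2
```

Call:
send_rows --plan '[[[1,0,0,0,0],[1,0,0,0,0],[1,0,0,0.2,0],[1,0,0,0.4,0],[1,0,0,0.6,0],[1,0,0,0.8,0],[1,0,0,1,0],[1,0.1,-0.2,1,0.1],[1,0.2,-0.4,1,0.2],[1,0.3,-0.6,1,0.3],[1,0.4,-0.8,1,0.347],[1,0.4,-0.8,1,0.347],[1,0.4,-0.8,1,0.347]]]'

```text
t: 4.07
tool_pos: [0.5788, 0.0889, 0.225]
orientation: [-0.196, -3.135, 0.002]
force: [-0.4, 0.2, -2.0]
opening: 0.0442
gripper_force: 20.0
```

Call:
send_rows --plan '[[[1,0.15,-0.2,0.05,0],[1,0.3,-0.4,0.05,0],[1,0.3,-0.5,0.05,0],[1,0.3,-0.5,0.05,0],[1,0.3,-0.5,0.05,0],[1,0.3,-0.5,0.05,0]]]'

```text
t: 4.57
tool_pos: [0.6375, -0.0066, 0.235]
orientation: [-0.189, -3.135, -0.001]
force: [0.8, 0.6, -1.6]
opening: 0.0439
gripper_force: 20.0
```

```bash
python3 - <<'E'
from h import *
grab('wrist');z=load('wrist');cv2.imwrite('pics/w2.png',z['p']);s=telemetry.read_state();print(s['tool_pos'],s['force'],s['t'])
Rm=R.from_rotvec(s['orientation']).as_matrix();print(np.degrees(np.arctan2(Rm[1,1],Rm[0,1])))
E
```

```text
[ 0.63742021 -0.00610404  0.23521923] [ 0.7865071  -0.15150604 -1.32845085] 4.6167
83.15361330108283
```

View pics/w2.png

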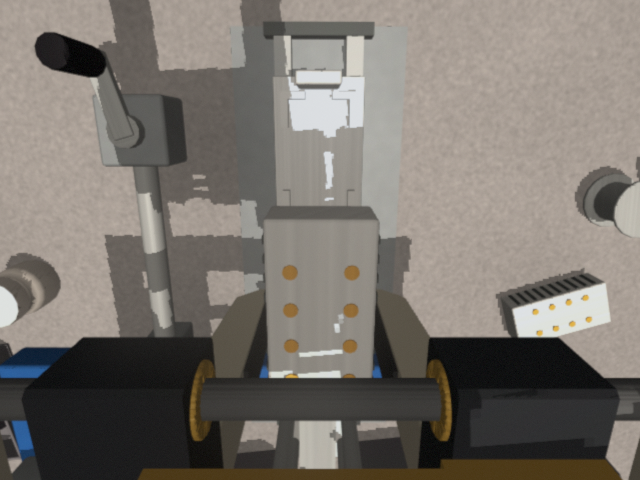

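The wrist view shows the module held square to the carrier, its near end at v≈207–220. The push tab top is at (318,77) and the plate near edge at v≈77. Next is the offset of module and nest in the rig frame.

```bash
python3 - <<'E'
from h import *
P=pts('wrist');th=np.radians(-6.9);o=np.array([.561,0,0]);A=np.array([[np.cos(th),np.sin(th),0],[-np.sin(th),np.cos(th),0],[0,0,1]])
Q=(P-o)@A.T; s=np.load('wrist.npz'); print('tcp rig',A@(telemetry.read_state()['tool_pos']-o))
v,u=np.mgrid[:480,:640]
pr=lambda n,m:print(n,m.sum(),[np.percentile(Q[m][:,i],[1,50,99]).round(4).tolist() for i in range(3)]) if m.sum() else print(n,0)
pr('mod top',(u>255)&(u<390)&(v>195)&(v<330)&(Q[...,2]>.228)&(Q[...,2]<.25))
pr('mod side',(u>275)&(u<365)&(v>195)&(v<225)&(Q[...,2]>.19))
pr('tab top',(v<130)&(abs(Q[...,1])<.04)&(Q[...,2]>.068)&(Q[...,2]<.08))
pr('tab',(v<130)&(abs(Q[...,1])<.04)&(Q[...,2]>.05)&(Q[...,2]<.08))
pr('plate',(v<200)&(abs(Q[...,1])<.05)&(Q[...,2]>.027)&(Q[...,2]<.035))
for a in(76,100,150,190):
  m=(v==a)&(abs(Q[...,1])<.06)&(Q[...,2]>.027)&(Q[...,2]<.034);print(a,m.sum(),Q[m][:,1].min().round(4),Q[m][:,1].max().round(4),np.median(Q[m][:,0]).round(4))
pr('fence',(v>70)&(v<206)&(abs(Q[...,1])<.04)&(Q[...,2]>.0375)&(Q[...,2]<.045)&(Q[...,0]>-.02))
pr('fenceN',(v>70)&(v<206)&(abs(Q[...,1])<.04)&(Q[...,2]>.0375)&(Q[...,2]<.045)&(Q[...,0]<.0))
pr('base',(v<200)&(abs(Q[...,1])<.09)&(Q[...,2]>.006)&(Q[...,2]<.015))
pr('grip',(u<110)&(v<90)&(Q[...,2]>.108)&(Q[...,2]<.13))
z=load('wrist')['p'];cv2.imwrite('pics/c2.png',cv2.resize(z[20:230,220:420],(760,798*1)[:2])[:600])
E
```

```text
tcp rig [0.07660004 0.00312105 0.23521923]
mod top 13787 [[0.0314, 0.053, 0.0766], [-0.0207, 0.003, 0.0277], [0.2298, 0.2383, 0.2457]]
mod side 1697 [[0.0311, 0.0316, 0.0334], [-0.015, 0.0026, 0.0202], [0.2118, 0.2308, 0.2396]]
tab top 724 [[-0.0403, -0.0353, -0.0304], [-0.0154, 0.0012, 0.0178], [0.0684, 0.0726, 0.0746]]
tab 821 [[-0.0403, -0.0347, -0.0303], [-0.0154, 0.0012, 0.0178], [0.052, 0.0725, 0.0745]]
plate 9252 [[-0.0383, 0.0131, 0.0593], [-0.0356, 0.001, 0.038], [0.0311, 0.033, 0.0347]]Traceback (most recent call last):
  File "<stdin>", line 12, in <module>
    return umr_minimum(a, axis, None, out, keepdims, initial, where)
ValueError: zero-size array to reduction operation minimum which has no identity
```

```bash
python3 - <<'E'
from h import *
P=pts('wrist');th=np.radians(-6.9);o=np.array([.561,0,0]);A=np.array([[np.cos(th),np.sin(th),0],[-np.sin(th),np.cos(th),0],[0,0,1]])
Q=(P-o)@A.T
v,u=np.mgrid[:480,:640]
m=(v>70)&(v<206)&(u>265)&(u<375)&(Q[...,2]>.037)&(Q[...,2]<.047)
n,l,s,c=cv2.connectedComponentsWithStats(m.astype(np.uint8))
for i in range(1,n):
    if s[i,4]>8: X=Q[l==i]; print(s[i].tolist(),X.min(0).round(4),X.max(0).round(4))
m=(v<200)&(abs(Q[...,1])<.09)&(Q[...,2]>.004)&(Q[...,2]<.018);print('base',Q[m].min(0),Q[m].max(0))
X=Q[(u<110)&(v<90)&(Q[...,2]>.108)&(Q[...,2]<.13)];print('grip',X.min(0),X.max(0),X.mean(0))
z=load('wrist')['p'];cv2.imwrite('pics/c2.png',cv2.resize(z[55:215,240:400],(600,600),interpolation=cv2.INTER_CUBIC))
for a,b in[(310,76),(318,76)]:print(Q[b,a])
def rig(u,v,h): return (A@(at_h('wrist',u,v,h)-o)).round(4)
np.savez('rig.npz',A=A,o=o)
print(rig(320,77,.032),rig(275,77,.032),rig(364,77,.032))
E
```

```text
[299, 87, 41, 2, 41] [-0.0309 -0.0141  0.042 ] [-0.0303  0.0175  0.0468]
[280, 91, 25, 37, 439] [-0.0285 -0.0297  0.0372] [-0.0008 -0.0102  0.0431]
[332, 92, 26, 36, 423] [-0.0278  0.0123  0.0371] [-0.0008  0.0323  0.0432]
[283, 190, 7, 16, 111] [ 0.0515 -0.0294  0.0371] [ 0.0641 -0.0239  0.0424]
[347, 190, 8, 16, 117] [0.0516 0.026  0.0372] [0.0644 0.032  0.043 ]
base [-0.08281201 -0.07845332  0.00403165] [0.06521933 0.07650775 0.01794156]
grip [-0.05675215 -0.17193933  0.10803096] [-0.03531789 -0.15035645  0.11740779] [-0.04572836 -0.16001695  0.11422365]
[-0.03607133 -0.00456187  0.07310191]
[-0.03611248  0.00118266  0.07270912]
[-0.0398  0.0026  0.032 ] [-0.0398 -0.034   0.032 ] [-0.0398  0.0384  0.032 ]
```

View pics/c2.png

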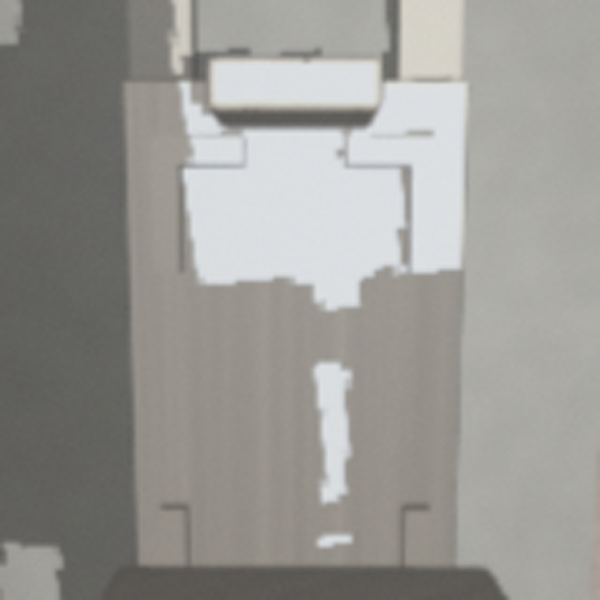

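The crop shows the near fence inner edge at y≈166 and the far fence ends at y≈507. Tab and fences both put the nest at rig (0.0255, 0.0013), with the module at (0.0766, 0.0032). Moving over it and lowering to just above the fences.

Call:
send_rows --plan '[[[1,-0.13,0.01,0,0],[1,-0.255,0.021,0,0],[1,-0.255,0.021,-0.2,0],[1,-0.255,0.021,-0.4,0],[1,-0.255,0.021,-0.6,0],[1,-0.255,0.021,-0.8,0],[1,-0.255,0.021,-0.8,0],[1,-0.255,0.021,-0.8,0]]]'

```text
t: 5.28
tool_pos: [0.5843, -0.0018, 0.0735]
orientation: [-0.186, -3.13, -0.001]
force: [0.1, -0.2, -0.8]
opening: 0.0439
gripper_force: 20.0
```

```bash
python3 - <<'E'
from h import *
grab('wrist');r=np.load('rig.npz');s=telemetry.read_state();print(s['tool_pos'],r['A']@(s['tool_pos']-r['o']),s['force'])
cv2.imwrite('pics/w3.png',load('wrist')['p'])
P=pts('wrist');Q=(P-r['o'])@r['A'].T
v,u=np.mgrid[:480,:640]
for n,m in[('modtop',(Q[...,2]>.065)&(Q[...,2]<.085)&(v>180)),('low',(Q[...,2]>.037)&(Q[...,2]<.046))]:
  k,l,st,c=cv2.connectedComponentsWithStats(m.astype(np.uint8))
  for i in range(1,k):
    if st[i,4]>60: X=Q[l==i];print(n,st[i].tolist(),np.percentile(X,1,axis=0).round(4),np.percentile(X,99,axis=0).round(4))
E
```

```text
[ 0.58686751 -0.00231377  0.07665945] [0.02595813 0.00081063 0.07665945] [0.97908695 0.01296827 0.07524501]
modtop [277, 181, 89, 12, 1035] [-0.0357 -0.0149  0.0703] [-0.0311  0.0175  0.0742]
modtop [224, 212, 194, 166, 20045] [-0.022  -0.0312  0.067 ] [0.0451 0.0336 0.0835]
low [284, 159, 74, 3, 136] [-0.0412 -0.0146  0.0372] [-0.0407  0.0167  0.0457]
low [253, 185, 45, 61, 980] [-0.0292 -0.0297  0.0377] [-0.0017 -0.0101  0.0425]
low [345, 186, 45, 60, 940] [-0.029   0.0127  0.0381] [-0.0018  0.0322  0.0424]
low [0, 191, 79, 117, 1539] [-0.0261 -0.1422  0.0371] [ 0.0282 -0.1198  0.0459]
low [10, 313, 43, 65, 1882] [ 0.0345 -0.1554  0.0371] [ 0.0705 -0.1403  0.042 ]
low [373, 352, 7, 26, 115] [0.0558 0.0286 0.0399] [0.0706 0.0318 0.0425]
low [261, 354, 8, 24, 119] [ 0.0568 -0.0297  0.0398] [ 0.0708 -0.026   0.0425]
```

View pics/w3.png

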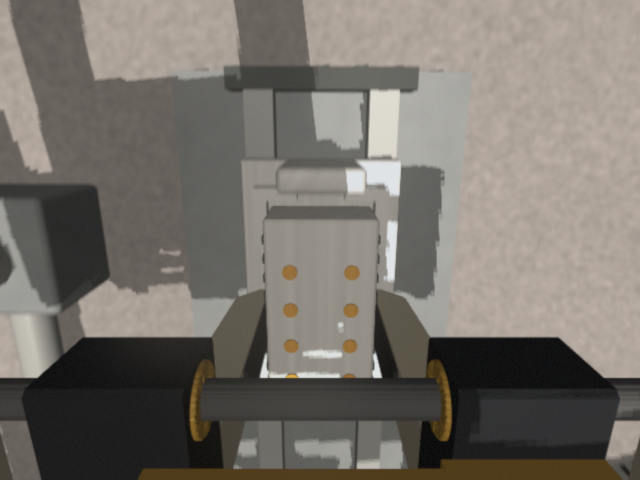

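The view shows the module above the nest between the fences at (323,290). The arm was still settling, so I'll measure again.

```bash
cat > m.py <<'E'
from h import *
grab('wrist');r=np.load('rig.npz');s=telemetry.read_state();print(s['tool_pos'],r['A']@(s['tool_pos']-r['o']),s['force'],s['dq'].round(3))
P=pts('wrist');Q=(P-r['o'])@r['A'].T
v,u=np.mgrid[:480,:640]
for n,m in[('modside',(Q[...,2]>.052)&(Q[...,2]<.085)&(v>200)&(v<218)&(u>275)&(u<370)),('tab',(Q[...,2]>.06)&(Q[...,2]<.085)&(v<195)&(v>150)&(u>270)&(u<370)),('low',(Q[...,2]>.037)&(Q[...,2]<.046)&(u>230))]:
  k,l,st,c=cv2.connectedComponentsWithStats(m.astype(np.uint8))
  for i in range(1,k):
    if st[i,4]>60: X=Q[l==i];print(n,st[i].tolist(),np.percentile(X,1,axis=0).round(4),np.percentile(X,99,axis=0).round(4))
E
python3 m.py
```

```text
[ 0.58854419 -0.00271535  0.07853162] [0.02767091 0.00061339 0.07853162] [ 0.41284288 -0.29070388 -0.36387348] [-0.008 -0.021 -0.027 -0.001 -0.006 -0.001]
modside [276, 206, 94, 12, 1126] [-0.0196 -0.0172  0.0533] [-0.0189  0.0207  0.0767]
tab [277, 156, 90, 29, 2490] [-0.0412 -0.0152  0.0621] [-0.0312  0.0176  0.0743]
low [287, 152, 69, 2, 105] [-0.0412 -0.0135  0.037 ] [-0.041   0.0157  0.0455]
low [254, 178, 44, 60, 991] [-0.0292 -0.0298  0.0379] [-0.0024 -0.0103  0.0424]
low [345, 179, 44, 60, 989] [-0.029   0.0127  0.0377] [-0.002   0.0322  0.0424]
low [373, 352, 7, 26, 110] [0.0611 0.0288 0.0399] [0.0757 0.032  0.0422]
low [262, 354, 7, 24, 110] [ 0.0621 -0.0299  0.0401] [ 0.0761 -0.0268  0.042 ]
```

Call:
send_rows --plan '[[[1,-0.005,0.002,0,0],[1,-0.005,0.002,0,0],[1,-0.005,0.002,0,0],[1,-0.005,0.002,0,0],[1,-0.005,0.002,0,0]]]'

```text
t: 5.8
tool_pos: [0.5864, -0.0032, 0.0764]
orientation: [0.189, 3.135, -0.0]
force: [0.1, -0.2, -1.6]
opening: 0.0439
gripper_force: 20.0
```

```bash
python3 m.py
```

```text
[ 0.58623598 -0.00316672  0.07613663] [ 0.02543364 -0.00011201  0.07613663] [ 0.21985381 -0.12460221 -1.48643349] [-0.     0.006  0.005 -0.001 -0.002 -0.   ]
modside [276, 206, 94, 12, 1124] [-0.0199 -0.0181  0.0531] [-0.0192  0.0198  0.0763]
tab [279, 157, 90, 29, 2483] [-0.0412 -0.015   0.0631] [-0.0312  0.0176  0.0742]
low [290, 153, 69, 2, 97] [-0.0412 -0.0132  0.0378] [-0.0409  0.0163  0.0459]
low [256, 179, 44, 60, 921] [-0.0292 -0.0297  0.0378] [-0.0027 -0.0103  0.0424]
low [347, 179, 44, 61, 1043] [-0.0291  0.0127  0.0374] [-0.0017  0.0322  0.0424]
low [373, 351, 8, 27, 125] [0.0607 0.0277 0.0401] [0.0755 0.0317 0.0422]
low [264, 354, 5, 24, 86] [ 0.0609 -0.0301  0.0397] [ 0.0755 -0.0276  0.0419]
```

Call:
send_rows --plan '[[[1,-0.004,0.003,-0.03,0],[1,-0.004,0.003,-0.06,0],[1,-0.004,0.003,-0.08,0],[1,-0.004,0.003,-0.09,0],[1,-0.004,0.003,-0.09,0],[1,-0.004,0.003,-0.09,0],[1,-0.004,0.003,-0.09,0]]]'

```text
t: 6.43
tool_pos: [0.5853, -0.0025, 0.0575]
orientation: [0.189, 3.136, -0.0]
force: [1.0, -0.3, 0.7]
opening: 0.0442
gripper_force: 20.0
```

Call:
send_rows --plan '[[[-0.4,0,0,0,0],[-0.4,0,0,0,0],[-0.4,0,0,0,0],[-0.4,0,0,0,0],[-0.4,0,0,0.1,0],[-0.4,0,0,0.3,0],[-0.4,0,0,0.5,0],[-0.4,-0.2,0.02,0.6,0],[-0.4,-0.2,0.02,0.6,0],[-0.4,-0.2,0.02,0.6,0],[-0.4,-0.2,0.02,0.6,0]]]'

```text
t: 7.35
tool_pos: [0.5451, 0.0015, 0.1772]
orientation: [0.189, 3.136, -0.0]
force: [-0.7, -0.2, -0.1]
opening: 0.0645
gripper_force: 0.0
```

```bash
cat > n.py <<'E'
from h import *
grab('wrist');r=np.load('rig.npz');s=telemetry.read_state();print(s['t'],s['tool_pos'],r['A']@(s['tool_pos']-r['o']))
P=pts('wrist');Q=(P-r['o'])@r['A'].T
m=(abs(Q[...,1])<.05)&(Q[...,2]>.053)&(Q[...,2]<.066)
k,l,st,c=cv2.connectedComponentsWithStats(m.astype(np.uint8))
for i in range(1,k):
    if st[i,4]>300: X=Q[l==i];print(st[i].tolist(),np.percentile(X,1,axis=0).round(4),np.percentile(X,50,axis=0).round(4),np.percentile(X,99,axis=0).round(4),cv2.minAreaRect(X[:,:2].astype(np.float32)))
m=(abs(Q[...,1])<.03)&(Q[...,2]>.067)&(Q[...,2]<.08);X=Q[m];print('tab',m.sum(),np.percentile(X,[1,99],axis=0).round(4))
E
python3 n.py; python3 -c "
from h import *
cv2.imwrite('pics/w4.png',load('wrist')['p'])"
```

```text
7.4 [0.54498949 0.00151381 0.17646119] [-0.01607641 -0.0004206   0.17646119]
[289, 235, 66, 119, 7326] [-0.0207 -0.0214  0.0551] [0.0199 0.0008 0.061 ] [0.0675 0.0226 0.0626] ((0.024257216602563858, 0.0005851294845342636), (0.04593758285045624, 0.09067221730947495), 89.85389709472656)
tab 821 [[-0.0399 -0.0154  0.0686]
 [-0.0303  0.0176  0.0743]]
```

View pics/w4.png

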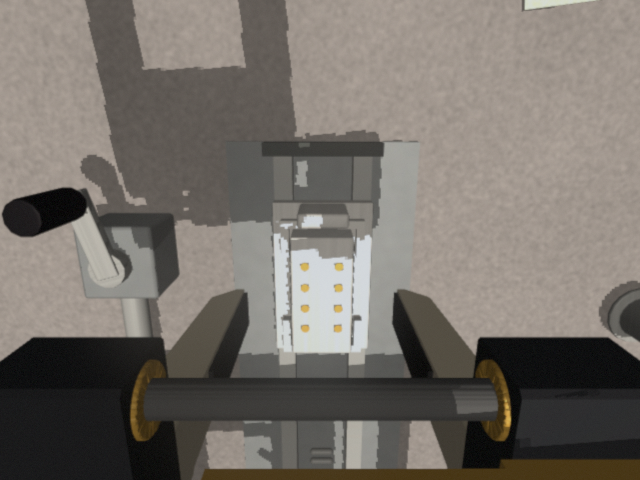

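The view shows the module lying flat in the nest at (321,295), with the fitted centre at rig (0.0243, 0.0006) and top at z 0.061. Before going behind the tab I'll check the space there.

```bash
python3 - <<'E'
from h import *
r=np.load('rig.npz');P=pts('wrist');Q=(P-r['o'])@r['A'].T
m=(Q[...,0]<-.055)&(Q[...,0]>-.12)&(abs(Q[...,1]-.0)<.055)
for a in np.arange(-.11,-.03,.005):
    k=(abs(Q[...,0]-a)<.0025)
    print(a.round(3),[(np.median(Q[k&(abs(Q[...,1]-b)<.004)][:,2]).round(3) if (k&(abs(Q[...,1]-b)<.004)).any() else None) for b in(-.03,-.022,0,.022,.03)])
print(np.round(viewer.calibration('wrist')['hand_eye'],3))
E
```

```text
-0.11 [np.float64(0.001), np.float64(0.001), np.float64(0.001), np.float64(0.001), np.float64(0.001)]
-0.105 [np.float64(0.001), np.float64(0.001), np.float64(0.001), np.float64(0.001), np.float64(0.001)]
-0.1 [np.float64(0.001), np.float64(0.001), np.float64(0.001), np.float64(0.001), np.float64(0.001)]
-0.095 [np.float64(0.001), np.float64(0.001), np.float64(0.327), np.float64(0.001), np.float64(0.001)]
-0.09 [np.float64(0.001), np.float64(0.001), np.float64(0.001), np.float64(0.001), np.float64(0.001)]
-0.085 [np.float64(0.001), np.float64(0.001), np.float64(0.001), np.float64(0.001), np.float64(0.001)]
-0.08 [np.float64(0.023), np.float64(0.023), np.float64(0.023), np.float64(0.023), np.float64(0.023)]
-0.075 [np.float64(0.023), np.float64(0.023), np.float64(0.023), np.float64(0.023), np.float64(0.023)]
-0.07 [np.float64(0.021), np.float64(0.02), np.float64(0.007), np.float64(0.008), np.float64(0.021)]
-0.065 [np.float64(0.021), np.float64(0.02), np.float64(0.007), np.float64(0.008), np.float64(0.021)]
-0.06 [np.float64(0.021), np.float64(0.02), np.float64(0.007), np.float64(0.007), np.float64(0.021)]
-0.055 [np.float64(0.021), np.float64(0.02), np.float64(0.007), np.float64(0.008), np.float64(0.021)]
-0.05 [np.float64(0.26), np.float64(0.021), np.float64(0.007), np.float64(0.008), np.float64(0.261)]
-0.045 [np.float64(0.262), np.float64(0.262), np.float64(0.262), np.float64(0.262), np.float64(0.262)]
-0.04 [np.float64(0.263), np.float64(0.263), np.float64(0.263), np.float64(0.271), np.float64(0.267)]
-0.035 [np.float64(0.26), np.float64(0.033), np.float64(0.074), np.float64(0.271), np.float64(0.263)]
[[-0.     0.959  0.284  0.079]
 [ 1.     0.     0.     0.   ]
 [ 0.     0.284 -0.959 -0.15 ]
 [ 0.     0.     0.     1.   ]]
```

Call:
send_rows --plan '[[[1,-0.1,0.015,0,0],[1,-0.2275,0.0355,0,0],[1,-0.2275,0.0355,0,0],[1,-0.2275,0.0355,0,0],[1,-0.2275,0.0355,0,0],[1,-0.2275,0.0355,0,0],[1,-0.2275,0.0355,0,0]]]'

```text
t: 7.98
tool_pos: [0.5004, 0.0084, 0.1775]
orientation: [-0.189, -3.136, 0.0]
force: [0.4, -0.4, -0.6]
opening: 0.0235
gripper_force: 0.0
```

Call:
send_rows --plan '[[[1,0,0,-0.15,0],[1,0,0,-0.35,0],[1,0,0,-0.5,0],[1,0,0,-0.575,0],[1,0,0,-0.575,0],[1,0,0,-0.575,0],[1,0,0,-0.575,0],[1,0,0,-0.575,0],[1,0,0,-0.575,0]]]'

```text
t: 8.73
tool_pos: [0.5013, 0.0085, 0.0646]
orientation: [0.188, 3.133, -0.0]
force: [0.9, -0.6, 1.0]
opening: 0.0006
gripper_force: 0.0
```

```bash
python3 - <<'E'
from h import *
r=np.load('rig.npz');s=telemetry.read_state();print(s['t'],r['A']@(s['tool_pos']-r['o']),s['opening'],s['force'])
E
```

```text
8.7333 [-0.06029752  0.00122903  0.06457901] 0.0006309060407117187 [ 0.86476422 -0.59976261  1.00111219]
```

Call:
send_rows --plan '[[[1,0.124,-0.015,0,0],[1,0.248,-0.03,0,0],[1,0.248,-0.03,0,0],[1,0.248,-0.03,0,0]]]'

```text
t: 9.07
tool_pos: [0.5504, 0.0024, 0.0635]
orientation: [0.189, 3.134, -0.0]
force: [-0.3, -0.7, -0.6]
opening: 0.0003
gripper_force: 0.0
```

Call:
send_rows --plan '[[[1,-0.2,0.024,0,0],[1,-0.2,0.024,0.2,0],[1,-0.2,0.024,0.4,0],[1,-0.1,0.012,0.58,0],[1,-0.1,0.012,0.58,0],[1,-0.1,0.012,0.58,0],[1,-0.1,0.012,0.58,0]]]'

```text
t: 9.65
tool_pos: [0.5288, 0.0051, 0.179]
orientation: [0.189, 3.135, -0.0]
force: [-0.7, 0.3, -0.7]
opening: 0.0004
gripper_force: 0.0
```

```bash
python3 n.py
```

```text
9.7 [0.5281432  0.00517383 0.17785201] [-0.03324039  0.00118905  0.17785201]
tab 32 [[0.0097 0.0011 0.0676]
 [0.0194 0.0018 0.0738]]
```

The test push left the tab near face at about rig x 0.009, so the carrier coasted about 12 mm. Tool tilt can't be commanded, and an upright tool can only push the tab to about 0.095. The last stretch therefore has to be coasted into the detent. I'll calibrate with a faster strike here, where the carrier can still be recovered.

Call:
send_rows --plan '[[[1,-0.19,0.023,0,0],[1,-0.369,0.0446,-0.1,0],[1,-0.369,0.0446,-0.3,0],[1,-0.369,0.0446,-0.45,0],[1,-0.369,0.0446,-0.5675,0],[1,-0.369,0.0446,-0.5675,0],[1,-0.369,0.0446,-0.5675,0],[1,-0.369,0.0446,-0.5675,0],[1,-0.369,0.0446,-0.5675,0]]]'

```text
t: 10.45
tool_pos: [0.4567, 0.0138, 0.0668]
orientation: [0.189, 3.134, -0.0]
force: [0.7, 0.3, 0.4]
opening: 0.0008
gripper_force: 0.0
```

Call:
send_rows --plan '[[[1,0.206,-0.0249,0,0]]]'

```text
t: 10.53
tool_pos: [0.4889, 0.0101, 0.063]
orientation: [-0.187, -3.127, -0.001]
force: [-1.9, 0.2, 0.3]
opening: 0.0004
gripper_force: 0.0
```

Call:
send_rows --plan '[[[1,0.206,-0.0249,0,0]]]'

```text
t: 10.62
tool_pos: [0.5376, 0.0042, 0.0659]
orientation: [0.188, 3.136, 0.0]
force: [1.4, -0.2, 1.7]
opening: 0.0005
gripper_force: 0.0
```

Call:
send_rows --plan '[[[1,0.206,-0.0249,0,0]]]'

```text
t: 10.7
tool_pos: [0.5806, -0.0011, 0.0667]
orientation: [0.188, 3.135, 0.0]
force: [-7.4, 1.1, 5.3]
opening: -0.0
gripper_force: 2.7
```

Call:
send_rows --plan '[[[1,0,0,0,0]]]'

```text
t: 10.78
tool_pos: [0.585, -0.0022, 0.0648]
orientation: [0.19, 3.134, -0.0]
force: [0.4, -0.2, -0.4]
opening: 0.0005
gripper_force: 0.0
```

Call:
send_rows --plan '[[[1,0,0,0,0]]]'

```text
t: 10.87
tool_pos: [0.5809, -0.0014, 0.0652]
orientation: [0.189, 3.136, -0.0]
force: [-0.2, -0.5, 0.2]
opening: 0.0004
gripper_force: 0.0
```

Call:
send_rows --plan '[[[1,0,0,0.3,0],[1,0,0,0.6,0],[1,0.15,-0.018,0.86,0],[1,0.35,-0.042,0.86,0],[1,0.5,-0.06,0.86,0],[1,0.5,-0.06,0.86,0],[1,0.5,-0.06,0.86,0]]]'

```text
t: 11.45
tool_pos: [0.6818, -0.0135, 0.2417]
orientation: [0.189, 3.129, -0.0]
force: [1.0, -0.1, 0.5]
opening: 0.0004
gripper_force: 0.0
```

```bash
python3 n.py
```

```text
11.5 [ 0.67985195 -0.01311712  0.23972995] [0.11956699 0.00125638 0.23972995]
[292, 167, 56, 105, 5541] [ 0.0773 -0.0215  0.0558] [0.1189 0.0002 0.061 ] [0.1656 0.0224 0.0626] ((0.12203870713710785, 0.0004412904381752014), (0.04581885784864426, 0.09000055491924286), 89.77909851074219)
tab 565 [[ 0.0534 -0.0151  0.0706]
 [ 0.0624  0.0179  0.0744]]
```

The full-speed strike moved the tab near face from about 0.009 to 0.053, a coast of about 44 mm from impact. Reaching the station needs a somewhat harder strike. I'll grip the tab, bring the carrier back, and calibrate a strike that adds a yaw swing to the finger speed.

Call:
send_rows --plan '[[[-0.4,-0.15,0.018,0,0],[-0.4,-0.306,0.037,0,0],[-0.4,-0.306,0.037,0,0],[-0.4,-0.306,0.037,-0.2,0],[-0.4,-0.306,0.037,-0.4,0],[-0.4,-0.306,0.037,-0.6,0],[-0.4,-0.306,0.037,-0.75,0],[-0.4,-0.306,0.037,-0.86,0],[-0.4,-0.306,0.037,-0.86,0],[-0.4,-0.306,0.037,-0.86,0],[1,-0.306,0.037,-0.86,0],[1,-0.306,0.037,-0.86,0],[1,-0.306,0.037,-0.86,0],[1,-0.306,0.037,-0.86,0],[1,-0.306,0.037,-0.86,0]]]' --force 20

```text
t: 12.75
tool_pos: [0.6186, -0.0057, 0.0664]
orientation: [0.189, 3.134, -0.0]
force: [-0.6, 0.6, -0.2]
opening: 0.0362
gripper_force: 0.0
```

Call:
send_rows --plan '[[[1,0,0,0,0],[1,0,0,0,0],[1,-0.04,0.005,0,0],[1,-0.12,0.0145,0,0],[1,-0.2,0.024,0,0],[1,-0.28,0.034,0,0],[1,-0.36,0.0436,0,0],[1,-0.43,0.052,0,0],[1,-0.462,0.056,0,0],[1,-0.462,0.056,0,0],[1,-0.462,0.056,0,0]]]'

```text
t: 13.67
tool_pos: [0.5253, 0.0054, 0.0661]
orientation: [0.189, 3.135, -0.001]
force: [-1.5, -1.8, 6.9]
opening: 0.0338
gripper_force: 20.0
```

```bash
python3 n.py
```

```text
13.7167 [0.525416   0.00545071 0.06605024] [-0.03598111  0.00113628  0.06605024]
[243, 291, 156, 26, 1872] [-0.0456 -0.0286  0.0532] [-0.0412  0.0015  0.0602] [-0.0399  0.0312  0.0658] ((-0.04241413623094559, 0.001261971890926361), (0.006923108361661434, 0.06340442597866058), 0.14843879640102386)
[274, 347, 94, 31, 2620] [-0.0181 -0.0183  0.0533] [-0.0147  0.0011  0.0606] [-0.0073  0.0206  0.0621] ((-0.012761866673827171, 0.0013205502182245255), (0.04149636626243591, 0.011587570421397686), 89.83876037597656)
[271, 421, 97, 48, 4526] [ 0.0158 -0.0215  0.0577] [0.029  0.0006 0.061 ] [0.0432 0.0228 0.0624] ((0.030750805512070656, 0.0006231144070625305), (0.04598475992679596, 0.03181564435362816), 89.71162414550781)
tab 3532 [[-0.0456 -0.029   0.0673]
 [-0.0307  0.029   0.0796]]
```

Call:
send_rows --plan '[[[-1,0,0,0,0],[-1,0,0,0,0],[-1,0,0,0,0],[-1,0,0,0.15,0],[-1,0,0,0.3,0],[-1,-0.15,0.11,0.3,-0.08],[-1,-0.3,0.22,0.3,-0.16],[-1,-0.4415,0.3305,0.3,-0.2387],[-1,-0.4415,0.3305,0.1,-0.2387],[-1,-0.4415,0.3305,0,-0.2387],[-1,-0.4415,0.3305,0,-0.2387],[-1,-0.4415,0.3305,0,-0.2387],[-1,-0.4415,0.3305,0,-0.2387],[-1,-0.4415,0.3305,0,-0.2387]]]'

```text
t: 14.88
tool_pos: [0.4385, 0.0716, 0.0666]
orientation: [0.579, 3.086, 0.001]
force: [-0.1, -0.0, 0.3]
opening: 0.093
gripper_force: 0.0
```

```bash
python3 - <<'E'
from h import *
r=np.load('rig.npz');s=telemetry.read_state();print(s['t'],r['A']@(s['tool_pos']-r['o']),s['opening'],s['dq'].round(3))
Rm=R.from_rotvec(s['orientation']).as_matrix();print(np.degrees(np.arctan2(Rm[1,1],Rm[0,1]))-83.1)
E
```

```text
14.8833 [-0.13022996  0.05632136  0.06655079] 0.09299104339829799 [-0.002 -0.003 -0.001 -0.002 -0.005  0.   ]
-14.337232446664572
```

Call:
send_rows --plan '[[[-1,0.206,-0.0249,0,0.1193]]]'

```text
t: 14.97
tool_pos: [0.4708, 0.0672, 0.0628]
orientation: [-0.387, -3.109, 0.001]
force: [-0.7, 0.5, -0.1]
opening: 0.093
gripper_force: 0.0
```

Call:
send_rows --plan '[[[-1,0.206,-0.0249,0,0.1193]]]'

```text
t: 15.05
tool_pos: [0.5191, 0.0617, 0.0655]
orientation: [-0.18, -3.136, -0.0]
force: [-14.0, 1.5, 14.1]
opening: 0.0933
gripper_force: 22.5
```

Call:
send_rows --plan '[[[-1,0,0,0,0]]]'

```text
t: 15.13
tool_pos: [0.5248, 0.0605, 0.0645]
orientation: [0.178, 3.135, -0.0]
force: [-0.5, 0.8, -0.8]
opening: 0.0932
gripper_force: 0.0
```

Call:
send_rows --plan '[[[-1,0,0,0,0]]]'

```text
t: 15.22
tool_pos: [0.5212, 0.0611, 0.065]
orientation: [-0.192, -3.135, 0.0]
force: [-1.0, -0.8, 0.1]
opening: 0.093
gripper_force: 0.0
```

```bash
python3 - <<'E'
from h import *
r=np.load('rig.npz');s=telemetry.read_state();print(s['t'],r['A']@(s['tool_pos']-r['o']),s['opening'],s['dq'].round(3))
grab('top');P=pts('top');Q=(P-r['o'])@r['A'].T
m=(abs(Q[...,1])<.04)&(Q[...,2]>.064)&(Q[...,2]<.08)&(Q[...,0]<.13);X=Q[m];print(m.sum(),np.percentile(X,[1,50,99],axis=0).round(4) if m.any() else '')
m=(abs(Q[...,1])<.05)&(Q[...,2]>.054)&(Q[...,2]<.064)&(Q[...,0]<.3);X=Q[m];print(m.sum(),np.percentile(X,[1,50,99],axis=0).round(4) if m.any() else '')
E
```

```text
15.2167 [-0.04681351  0.05592193  0.0649808 ] 0.09299525248494982 [ 0.014 -0.076  0.067  0.003  0.012  0.041]
4 [[-0.0528  0.006   0.0646]
 [ 0.093   0.0114  0.0659]
 [ 0.0955  0.0183  0.068 ]]
18 [[ 0.0892 -0.0043  0.056 ]
 [ 0.0935  0.0109  0.0606]
 [ 0.0991  0.0213  0.0632]]
```

Call:
send_rows --plan '[[[-1,0,0,0.3,0],[-1,0,0,0.6,0],[-1,0.1,0,0.86,0],[-1,0.3,-0.1,0.86,0],[-1,0.4,-0.2,0.86,0],[-1,0.4,-0.2,0.86,0],[-1,0.4,-0.2,0.86,0],[-1,0.4,-0.2,0.86,0]]]'

```text
t: 15.93
tool_pos: [0.599, 0.0217, 0.238]
orientation: [0.192, 3.135, 0.001]
force: [-0.4, -0.8, -0.3]
opening: 0.093
gripper_force: 0.0
```

```bash
python3 n.py
```

```text
15.9833 [0.59823624 0.0222223  0.23708792] [0.03429684 0.0265348  0.23708792]
[262, 193, 56, 103, 5409] [ 0.0107 -0.021   0.0566] [0.0521 0.001  0.061 ] [0.0991 0.0228 0.0627] ((0.055592261254787445, 0.0005034748464822769), (0.045832205563783646, 0.09024141728878021), 89.76486206054688)
tab 561 [[-0.0133 -0.015   0.0686]
 [-0.004   0.0182  0.0745]]
```

The late strike coasted only about 22 mm beyond the finger, so it is inelastic; pushing through at peak speed works better. I'll pull the carrier back and try a back-swing before the forward stroke.

Call:
send_rows --plan '[[[-0.2,-0.11,-0.05,0,0],[-0.2,-0.2287,-0.0997,0,0],[-0.2,-0.2287,-0.0997,-0.2,0],[-0.2,-0.2287,-0.0997,-0.4,0],[-0.2,-0.2287,-0.0997,-0.6,0],[-0.2,-0.2287,-0.0997,-0.8,0],[-0.2,-0.2287,-0.0997,-0.855,0],[-0.2,-0.2287,-0.0997,-0.855,0],[1,-0.2287,-0.0997,-0.855,0],[1,-0.2287,-0.0997,-0.855,0],[1,-0.2287,-0.0997,-0.855,0],[1,-0.2287,-0.0997,-0.855,0],[1,-0.2287,-0.0997,-0.855,0],[1,-0.27,-0.095,-0.855,0],[1,-0.33,-0.088,-0.855,0],[1,-0.38,-0.082,-0.855,0],[1,-0.38,-0.082,-0.855,0],[1,-0.38,-0.082,-0.855,0]]]' --force 20

```text
t: 17.48
tool_pos: [0.5248, 0.0055, 0.0688]
orientation: [0.188, 3.132, 0.0]
force: [-1.1, 1.0, 9.3]
opening: 0.034
gripper_force: 20.0
```

```bash
python3 n.py|tail -1;  python3 - <<'E'
from h import *
r=np.load('rig.npz');s=telemetry.read_state();print(s['t'],r['A']@(s['tool_pos']-r['o']),s['opening'],s['gripper_force'],s['q'])
E
```

```text
[-0.0312  0.0291  0.0796]]
17.5333 [-0.03647904  0.00108536  0.06875873] 0.03344534028774836 19.999608099460602 [-8.75209164e-02  7.31920997e-02  1.86648998e+00  3.62063232e-04
  1.19781304e+00 -1.53819143e+00]
```

Call:
send_rows --plan '[[[-1,0,0,0,0],[-1,0,0,0,0],[-1,0,0,0,0],[-1,0,0,0.12,0],[-1,0,0,0.24,0],[-1,-0.05,0.1,0.25,-0.06],[-1,-0.0735,0.2865,0.25,-0.1193],[-1,-0.0735,0.2865,0.12,-0.1193],[-1,-0.0735,0.2865,0,-0.1193],[-1,-0.0735,0.2865,-0.01,-0.1193],[-1,-0.0735,0.2865,-0.01,-0.1193],[-1,-0.0735,0.2865,-0.01,-0.1193],[-1,-0.0735,0.2865,-0.01,-0.1193]]]'

```text
t: 18.62
tool_pos: [0.51, 0.0623, 0.0656]
orientation: [0.385, 3.116, 0.0]
force: [0.3, 0.7, -0.4]
opening: 0.093
gripper_force: 0.0
```

Call:
send_rows --plan '[[[-1,-0.206,0.0249,0,-0.1193]]]'

```text
t: 18.7
tool_pos: [0.4726, 0.0666, 0.0647]
orientation: [0.576, 3.085, 0.0]
force: [-0.9, 0.1, 1.0]
opening: 0.0928
gripper_force: 0.0
```

Call:
send_rows --plan '[[[-1,0.206,-0.0249,0,0.1193]]]'

```text
t: 18.78
tool_pos: [0.4663, 0.063, 0.0458]
orientation: [-0.432, -3.065, 0.011]
force: [-13.1, 1.1, -10.9]
opening: 0.0928
gripper_force: 0.0
```

Call:
send_rows --plan '[[[-1,0.206,-0.0249,0,0.1193]]]'

```text
t: 18.87
tool_pos: [0.5284, 0.0578, 0.0538]
orientation: [-0.185, -3.108, 0.002]
force: [-5.1, 1.5, -2.5]
opening: 0.0933
gripper_force: 1.3
```

Call:
send_rows --plan '[[[-1,0,0,0,0]]]'

```text
t: 18.95
tool_pos: [0.5491, 0.0563, 0.0612]
orientation: [-0.178, -3.133, 0.001]
force: [2.6, -0.5, 1.4]
opening: 0.0929
gripper_force: 0.0
```

Call:
send_rows --plan '[[[-1,0,0,0,0],[-1,0,0,0.3,0],[-1,0,0,0.6,0],[-1,0.1,-0.1,0.86,0],[-1,0.3,-0.2,0.86,0],[-1,0.5,-0.3,0.86,0],[-1,0.5,-0.3,0.86,0],[-1,0.5,-0.3,0.86,0],[-1,0.5,-0.3,0.86,0]]]'

```text
t: 19.7
tool_pos: [0.652, -0.0035, 0.2384]
orientation: [0.193, 3.132, -0.0]
force: [-0.1, 0.6, -0.7]
opening: 0.0932
gripper_force: 0.0
```

```bash
python3 n.py
```

```text
19.75 [ 0.65069703 -0.00272443  0.23750207] [0.08937469 0.00807122 0.23750207]
[284, 162, 57, 106, 5680] [ 0.0415 -0.0209  0.058 ] [0.0825 0.001  0.061 ] [0.1291 0.0229 0.0628] ((0.08554638922214508, 0.0009794365614652634), (0.04580145329236984, 0.0896148681640625), 89.88383483886719)
tab 581 [[ 0.0173 -0.0152  0.069 ]
 [ 0.0263  0.0181  0.0745]]
```

The back-swing reaches about 0.75 m/s but still isn't clearly enough. I'll measure the gripper's real forward profile with the scene camera to see how far it can really reach under the bridge edge.

```bash
python3 - <<'E'
from h import *
s=telemetry.read_state();Rm=R.from_rotvec(s['orientation']).as_matrix()
grab('scene');P=pts('scene');T=(P-s['tool_pos'])@Rm   # tool frame
d=load('scene')['d']
print('z(behind TCP)  min/max toolx  y-range at front')
for z in np.arange(.02,-.34,-.01):
    m=(d>0)&(abs(T[...,2]-z)<.005)&(abs(T[...,0])<.13)&(abs(T[...,1])<.13)
    X=T[m]
    if len(X)>5:
        f=X[X[:,0]<np.percentile(X[:,0],2)+.006]
        print(z.round(3),len(X),'x',np.percentile(X[:,0],[1,50,99]).round(3),'y',np.percentile(X[:,1],[1,99]).round(3),'front y',np.percentile(f[:,1],[2,98]).round(3), 'central front',np.percentile(X[abs(X[:,1])<.02][:,0],[2]).round(3) if (abs(X[:,1])<.02).any() else None)
p=load('scene')['p'];uv=np.argwhere((np.abs(T)<.15).all(-1)&(d>0));a,b=uv.min(0),uv.max(0);print(a,b)
cv2.imwrite('pics/s2.png',cv2.resize(p[max(a[0],0):b[0],a[1]:b[1]],None,fx=2.5,fy=2.5)[:600,:800])
E
```

```text
z(behind TCP)  min/max toolx  y-range at front
0.02 70 x [-0.127 -0.12  -0.059] y [-0.127  0.017] front y [-0.127 -0.018] central front [-0.123]
0.01 74 x [-0.097 -0.088  0.008] y [-0.059  0.057] front y [-0.032  0.017] central front [-0.097]
0.0 49 x [-0.009 -0.006  0.008] y [-0.06  0.06] front y [-0.06  0.06] central front None
-0.01 53 x [-0.009 -0.006  0.009] y [-0.062  0.061] front y [-0.062  0.061] central front None
-0.02 53 x [-0.009 -0.006  0.009] y [-0.063  0.062] front y [-0.062  0.061] central front None
-0.03 43 x [-0.009 -0.007  0.004] y [-0.063  0.061] front y [-0.063  0.061] central front None
-0.04 27 x [-0.009 -0.007  0.006] y [-0.064  0.06 ] front y [-0.064  0.059] central front None
-0.05 15 x [-0.009 -0.007  0.009] y [-0.062 -0.048] front y [-0.062 -0.048] central front None
-0.06 9 x [-0.004  0.001  0.005] y [-0.05  -0.048] front y [-0.05  -0.048] central front None
-0.07 54 x [-0.035 -0.016  0.034] y [-0.086  0.085] front y [-0.086  0.085] central front None
-0.08 191 x [-0.036 -0.03   0.031] y [-0.084  0.085] front y [-0.084  0.084] central front [-0.03]
-0.09
[... 1798 characters left out ...]
041 -0.031  0.014] y [-0.024  0.04 ] front y [-0.019  0.018] central front [-0.041]
-0.28 201 x [-0.04  -0.031  0.016] y [-0.026  0.041] front y [-0.02   0.019] central front [-0.04]
-0.29 214 x [-0.041 -0.032  0.005] y [-0.025  0.04 ] front y [-0.018  0.019] central front [-0.041]
-0.3 185 x [-0.04  -0.033 -0.002] y [-0.025  0.04 ] front y [-0.018  0.019] central front [-0.04]
-0.31 142 x [-0.043 -0.037  0.002] y [-0.027  0.063] front y [-0.02   0.022] central front [-0.043]
-0.32 516 x [-0.042 -0.025  0.116] y [-0.038  0.065] front y [-0.021  0.022] central front [-0.042]
-0.33 273 x [-0.04   0.035  0.127] y [-0.054  0.067] front y [-0.06   0.064] central front [-0.035]
[162 167] [306 300]
```

View pics/s2.png

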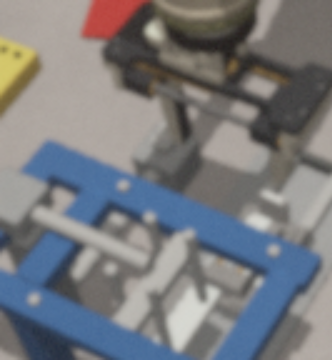

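The gripper profile settles it. The body is only 50 mm tall (−0.067 to about −0.117), with a slim neck and flange above. With the tool low the body passes under the deck, and with the fingers open along the rail the front finger leads the wrist by 64 mm, so a slow push can reach the station. Now I'll check body top height and clearance to the probe head.

```bash
python3 - <<'E'
from h import *
r=np.load('rig.npz')
s=telemetry.read_state();Rm=R.from_rotvec(s['orientation']).as_matrix()
P=pts('scene');T=(P-s['tool_pos'])@Rm
m=(abs(T[...,1])>.045)&(abs(T[...,1])<.1)&(abs(T[...,0])<.04)&(T[...,2]<-.06)&(T[...,2]>-.16)
print('body z hist',np.histogram(T[m][:,2],bins=np.arange(-.13,-.06,.005)), 'top', np.percentile(T[m][:,2],[1,3,10]))
for n in('top','scene'):
    Q=(pts(n)-r['o'])@r['A'].T; d=load(n)['d']
    print(n)
    for a in np.arange(.10,.30,.01):
        row=[]
        for b in np.arange(-.06,.061,.02):
            k=(d>0)&(abs(Q[...,0]-a)<.005)&(abs(Q[...,1]-b)<.01)&(Q[...,2]>.078)&(Q[...,2]<.21)
            row.append('%.3f-%.3f'%(Q[k][:,2].min(),Q[k][:,2].max()) if k.sum()>2 else '-')
        print(a.round(2),row)
E
```

```text
body z hist (array([  0,   0,  28, 745, 111,  60,  85, 189,  67,  55,  75,  40,   5,
         5]), array([-0.13 , -0.125, -0.12 , -0.115, -0.11 , -0.105, -0.1  , -0.095,
       -0.09 , -0.085, -0.08 , -0.075, -0.07 , -0.065, -0.06 ])) top [-0.11530494 -0.11467624 -0.11389079]
top
0.1 ['-', '-', '-', '-', '-', '-', '-']
0.11 ['-', '-', '-', '-', '-', '-', '-']
0.12 ['0.176-0.194', '-', '-', '0.175-0.185', '-', '-', '-']
0.13 ['0.169-0.195', '0.166-0.193', '0.167-0.195', '0.164-0.194', '0.166-0.194', '0.165-0.194', '0.164-0.194']
0.14 ['0.180-0.193', '0.183-0.193', '0.180-0.192', '0.182-0.194', '0.178-0.194', '0.184-0.193', '0.178-0.193']
0.15 ['0.182-0.195', '0.179-0.196', '0.183-0.193', '0.179-0.191', '0.182-0.195', '0.177-0.193', '0.181-0.194']
0.16 ['0.179-0.191', '0.182-0.193', '0.181-0.197', '0.181-0.193', '0.180-0.192', '0.181-0.191', '0.179-0.193']
0.17 ['-', '-', '-', '0.176-0.191', '0.144-0.196', '-', '-']
0.18 ['-', '-', '0.115-0.205', '0.178-0.191', '0.114-0.203', '-', '-']
0.19 ['-', '-', '0.111-0.127', '0.171-0.189', '0.112-0.184', '-', '-']
0.2 ['0.199-0.209', '0.200-0.2
[... 1862 characters left out ...]
0.203-0.210', '0.202-0.210', '0.116-0.210', '0.118-0.210', '0.108-0.186', '-', '-']
0.23 ['-', '-', '0.116-0.186', '0.115-0.188', '0.111-0.122', '-', '-']
0.24 ['-', '-', '0.122-0.210', '0.118-0.189', '0.119-0.209', '-', '-']
0.25 ['-', '-', '0.178-0.205', '0.171-0.189', '0.139-0.209', '-', '-']
0.26 ['-', '-', '0.182-0.184', '0.172-0.190', '0.176-0.181', '-', '-']
0.27 ['0.186-0.193', '0.185-0.192', '0.185-0.192', '0.186-0.192', '0.185-0.192', '0.186-0.193', '0.186-0.191']
0.28 ['0.186-0.192', '0.186-0.192', '0.185-0.194', '0.185-0.192', '0.186-0.193', '0.186-0.191', '0.186-0.192']
0.29 ['0.175-0.192', '0.168-0.192', '0.164-0.191', '0.170-0.192', '0.169-0.192', '0.170-0.193', '0.166-0.192']
```

The head plate starts at about rig x 0.165 (z up to 0.118), so the finger can lead to about 0.133. A moderate push plus a short 15–20 mm coast then lands in the detent. I'll turn the gripper so the fingers lie along the rail and trial the flick at a recoverable spot first.

Call:
send_rows --plan '[[[-1,-0.15,0.011,0,-0.119],[-1,-0.3,0.022,0,-0.238],[-1,-0.45,0.033,0,-0.357],[-1,-0.6,0.045,0,-0.476],[-1,-0.75,0.056,0,-0.595],[-1,-0.75,0.056,0,-0.714],[-1,-0.75,0.056,0,-0.833],[-1,-0.75,0.056,0,-0.952],[-1,-0.75,0.056,0,-1]]]' --force 60

```text
t: 20.55
tool_pos: [0.4989, 0.0097, 0.2366]
orientation: [1.74, 2.615, 0.001]
force: [0.7, 0.8, 0.0]
opening: 0.0932
gripper_force: 0.0
```

Call:
send_rows --plan '[[[-1,0,0,-0.1,-0.119],[-1,0,0,-0.2,-0.238],[-1,0,0,-0.3,-0.357],[-1,0,0,-0.4,-0.476],[-1,0,0,-0.6,-0.5],[-1,0,0,-0.8,-0.5],[-1,0,0,-0.8775,-0.5],[-1,0,0,-0.8775,-0.5],[-1,0,0,-0.8775,-0.5],[-1,0,0,-0.8775,-0.5]]]'

```text
t: 21.38
tool_pos: [0.5011, 0.0091, 0.0627]
orientation: [2.349, 2.083, 0.003]
force: [1.5, 1.0, 1.0]
opening: 0.0933
gripper_force: 0.0
```

```bash
cat > st.py <<'E'
from h import *
r=np.load('rig.npz');s=telemetry.read_state();Rm=R.from_rotvec(s['orientation']).as_matrix()
print(s['t'],'rig',(r['A']@(s['tool_pos']-r['o'])).round(4),'yaw',np.degrees(np.arctan2(Rm[1,1],Rm[0,1])).round(2),'tilt',np.degrees(np.arccos(-Rm[2,2])).round(2),s['opening'].__round__(4),s['force'].round(1),s['dq'].round(3))
E
python3 st.py
```

```text
21.3833 rig [-0.0606  0.0019  0.0627] yaw -6.87 tilt 0.16 0.0933 [1.5 1.  1. ] [-0.002 -0.008 -0.024 -0.001 -0.005 -0.004]
```

Call:
send_rows --plan '[[[-1,0.03,-0.0036,0,0],[-1,0.06,-0.0072,0,0],[-1,0.066,-0.008,0,0],[-1,0.066,-0.008,0,0],[-1,0.066,-0.008,0,0],[-1,0.215,-0.026,0,0],[-1,0.364,-0.044,0,0]]]'

```text
t: 21.97
tool_pos: [0.5705, 0.0004, 0.0591]
orientation: [-2.348, -2.082, 0.005]
force: [-3.3, 0.7, -0.6]
opening: 0.0931
gripper_force: 1.6
```

Call:
send_rows --plan '[[[-1,0,0,0,0]]]'

```text
t: 22.05
tool_pos: [0.5756, -0.0005, 0.0598]
orientation: [2.351, 2.083, 0.0]
force: [0.8, 0.1, -0.5]
opening: 0.0931
gripper_force: 0.0
```

Call:
send_rows --plan '[[[-1,0,0,0,0],[-1,0,0,0.3,0.119],[-1,0,0,0.5,0.238],[-1,0.1,-0.012,0.7,0.357],[-1,0.3,-0.036,0.86,0.476],[-1,0.5,-0.06,0.86,0.595],[-1,0.6,-0.072,0.86,0.714],[-1,0.6,-0.072,0.86,0.833],[-1,0.6,-0.072,0.86,0.952],[-1,0.6,-0.072,0.86,1]]]'

```text
t: 22.88
tool_pos: [0.6924, -0.0143, 0.2316]
orientation: [-0.983, -2.982, 0.001]
force: [-0.0, -0.3, -0.0]
opening: 0.0929
gripper_force: 0.0
```

```bash
python3 st.py; python3 n.py
```

```text
22.8833 rig [0.1322 0.0016 0.2316] yaw 53.53 tilt 0.12 0.0929 [-0.  -0.3 -0. ] [ 0.001 -0.03   0.023  0.002 -0.002 -0.485]
22.9333 [ 0.69215841 -0.01424556  0.23205704] [0.13191989 0.00161457 0.23205704]
[283, 187, 76, 80, 3389] [ 0.1082 -0.021   0.0549] [0.1326 0.0016 0.061 ] [0.1589 0.023  0.0628] ((0.13383561372756958, 0.0007462110370397568), (0.05181686207652092, 0.04597417265176773), 0.2310815006494522)
tab 583 [[ 0.0885 -0.0154  0.0681]
 [ 0.0985  0.0177  0.0746]]
```

The trial landed the tab at 0.0885, 12 mm past the commanded end for 30 mm rows, and it scales with speed squared. Next I'll pull the carrier back so its near face is at about 0.0425, for the real stroke.

Call:
send_rows --plan '[[[-0.2,-0.1,0.011,0,0.119],[-0.2,-0.2285,0.0256,0,0.238],[-0.2,-0.2285,0.0256,0,0.357],[-0.2,-0.2285,0.0256,0,0.476],[-0.2,-0.2285,0.0256,0,0.5],[-0.2,-0.2285,0.0256,-0.15,0.5],[-0.2,-0.2285,0.0256,-0.3,0.5],[-0.2,-0.2285,0.0256,-0.45,0.5],[-0.2,-0.2285,0.0256,-0.6,0.5],[-0.2,-0.2285,0.0256,-0.75,0.5],[-0.2,-0.2285,0.0256,-0.85,0.5],[-0.2,-0.2285,0.0256,-0.85,0.5],[1,-0.2285,0.0256,-0.85,0.5],[1,-0.2285,0.0256,-0.85,0.5],[1,-0.2285,0.0256,-0.85,0.5],[1,-0.2285,0.0256,-0.85,0.5],[1,-0.2285,0.0256,-0.85,0.5],[1,-0.2285,0.0256,-0.85,0.5]]]' --force 40

```text
t: 24.43
tool_pos: [0.6488, -0.0097, 0.0654]
orientation: [0.189, 3.132, -0.001]
force: [-2.3, -0.7, 6.9]
opening: 0.0334
gripper_force: 40.0
```

```bash
python3 st.py
```

```text
24.4333 rig [0.0884 0.0009 0.0654] yaw 83.09 tilt 0.23 0.0334 [-2.3 -0.7  6.9] [-0.001 -0.    -0.     0.001 -0.    -0.001]
```

Call:
send_rows --plan '[[[1,-0.03,0.0036,0,0],[1,-0.08,0.0097,0,0],[1,-0.14,0.017,0,0],[1,-0.19,0.023,0,0],[1,-0.2285,0.0276,0,0],[1,-0.2285,0.0276,0,0],[1,-0.2285,0.0276,0,0],[-1,-0.2285,0.0276,0,0],[-1,-0.2285,0.0276,0,0],[-1,-0.2285,0.0276,0,0],[-1,-0.2285,0.0276,0.2,0],[-1,-0.2285,0.0276,0.4,0],[-1,-0.2285,0.0276,0.6,0],[-1,-0.2285,0.0276,0.6,0]]]' --force 60

```text
t: 25.6
tool_pos: [0.606, -0.0039, 0.1926]
orientation: [0.188, 3.123, -0.0]
force: [1.9, -0.2, 1.6]
opening: 0.0755
gripper_force: 0.0
```

```bash
python3 st.py; python3 n.py
```

```text
25.6 rig [0.0451 0.0015 0.1926] yaw 83.11 tilt 0.77 0.0755 [ 1.9 -0.2  1.6] [ 0.     0.045  0.07   0.    -0.109 -0.001]
25.65 [ 0.60481318 -0.00385661  0.18881087] [0.04395918 0.00143489 0.18881087]
[289, 254, 62, 109, 6288] [ 0.0614 -0.0211  0.0551] [0.1016 0.0007 0.061 ] [0.1496 0.023  0.0627] ((0.10599341988563538, 0.00091509148478508), (0.045920614153146744, 0.09046196937561035), 89.77318572998047)
tab 717 [[ 0.0418 -0.0153  0.0678]
 [ 0.0515  0.0175  0.0744]]
```

Call:
send_rows --plan '[[[-1,-0.15,0.018,0,-0.119],[-1,-0.3,0.036,0,-0.238],[-1,-0.39,0.047,0,-0.357],[-1,-0.39,0.047,0,-0.476],[-1,-0.39,0.047,0,-0.595],[-1,-0.39,0.047,0,-0.714],[-1,-0.39,0.047,0,-0.833],[-1,-0.39,0.047,0,-0.952],[-1,-0.39,0.047,0,-1]]]'

```text
t: 26.4
tool_pos: [0.5225, 0.0059, 0.1809]
orientation: [-1.74, -2.613, 0.002]
force: [0.5, -0.3, -0.8]
opening: 0.0932
gripper_force: 0.0
```

Call:
send_rows --plan '[[[-1,0,0,-0.1,-0.119],[-1,0,0,-0.2,-0.238],[-1,0,0,-0.3,-0.357],[-1,0,0,-0.4,-0.476],[-1,0,0,-0.5,-0.5],[-1,0,0,-0.6,-0.5],[-1,0,0,-0.65,-0.5],[-1,0,0,-0.65,-0.5],[-1,0,0,-0.65,-0.5],[-1,0,0,-0.65,-0.5]]]'

```text
t: 27.23
tool_pos: [0.5241, 0.0057, 0.0535]
orientation: [2.35, 2.083, 0.001]
force: [-0.5, -0.3, 0.2]
opening: 0.0932
gripper_force: 0.0
```

```bash
python3 st.py
```

```text
27.2333 rig [-0.0373  0.0012  0.0535] yaw -6.89 tilt 0.06 0.0932 [-0.5 -0.3  0.2] [ 0.001 -0.012 -0.012 -0.001 -0.002  0.001]
```

Call:
send_rows --plan '[[[-1,0.02,-0.0024,-0.02,0],[-1,0.045,-0.0054,-0.035,0],[-1,0.065,-0.0078,-0.035,0],[-1,0.071,-0.0085,-0.035,0],[-1,0.071,-0.0085,-0.035,0],[-1,0.071,-0.0085,-0.035,0],[-1,0.071,-0.0085,-0.035,0]]]'

```text
t: 27.82
tool_pos: [0.5376, 0.004, 0.0457]
orientation: [-2.351, -2.084, 0.0]
force: [-0.3, -0.7, 0.1]
opening: 0.0932
gripper_force: 0.0
```

```bash
python3 st.py
```

```text
27.8167 rig [-0.0237  0.0012  0.0457] yaw -6.89 tilt 0.01 0.0932 [-0.3 -0.7  0.1] [ 0.    -0.002  0.004  0.001 -0.002 -0.   ]
```

Call:
send_rows --plan '[[[-1,0.2028,-0.0245,0,0],[-1,0.4056,-0.049,0,0],[-1,0.4056,-0.049,0,0]]]'

```text
t: 28.07
tool_pos: [0.6222, -0.0066, 0.0431]
orientation: [-2.351, -2.083, 0.001]
force: [1.1, 0.1, -0.0]
opening: 0.093
gripper_force: 0.0
```

```bash
python3 st.py; python3 - <<'E'
from h import *
r=np.load('rig.npz')
for n in('scene','top'):
    grab(n);Q=(pts(n)-r['o'])@r['A'].T
    for nm,lo,hi in(('tab',.066,.078),('mod',.056,.064)):
        m=(abs(Q[...,1])<.03)&(Q[...,2]>lo)&(Q[...,2]<hi)&(Q[...,0]>.09)&(Q[...,0]<.3);X=Q[m]
        print(n,nm,m.sum(),np.percentile(X,[2,50,98],axis=0).round(3).tolist() if m.sum()>3 else '')
E
```

```text
28.0667 rig [0.0616 0.0008 0.0431] yaw -6.93 tilt 0.05 0.093 [ 1.1  0.1 -0. ] [ 0.006 -0.112  0.11  -0.001  0.014  0.002]
scene tab 47 [[0.124, -0.012, 0.068], [0.139, 0.006, 0.073], [0.147, 0.017, 0.077]]
scene mod 117 [[0.121, -0.005, 0.057], [0.18, 0.016, 0.061], [0.213, 0.022, 0.064]]
top tab 0 
top mod 0
```

Retreating from under the deck and moving towards the crank to clear the view.

Call:
send_rows --plan '[[[-1,-0.1,0.012,0,0],[-1,-0.25,0.03,0,0],[-1,-0.3,0.036,0.1,0],[-1,-0.4,0.048,0.3,0.119],[0,-0.45,0.0,0.5,0.238],[0,-0.5,-0.2,0.7,0.357],[0,-0.55,-0.4,0.75,0.476],[0,-0.6,-0.6,0.75,0.595],[0,-0.62,-0.75,0.75,0.714],[0,-0.635,-0.75,0.75,0.833],[0,-0.635,-0.75,0.75,0.952],[0,-0.635,-0.75,0.75,1],[0,-0.635,-0.75,0.75,1]]]'

```text
t: 29.25
tool_pos: [0.4907, -0.1559, 0.1962]
orientation: [0.989, 2.981, -0.0]
force: [-1.2, 0.2, 0.2]
opening: 0.047
gripper_force: 0.0
```

```bash
python3 st.py; python3 - <<'E'
from h import *
r=np.load('rig.npz')
for n in('scene','top','wrist'):
    grab(n);Q=(pts(n)-r['o'])@r['A'].T
    for nm,lo,hi in(('tab',.066,.078),('mod',.055,.065)):
        m=(abs(Q[...,1])<.03)&(Q[...,2]>lo)&(Q[...,2]<hi)&(Q[...,0]>.09)&(Q[...,0]<.3);X=Q[m]
        print(n,nm,m.sum(),np.percentile(X,[2,50,98],axis=0).round(3).tolist() if m.sum()>3 else '')
p=load('top')['p'];q=load('scene')['p']
a=cv2.resize(p[110:290,310:450],(467,600),interpolation=cv2.INTER_CUBIC)
b=cv2.resize(q[200:380,130:310],(333,333),interpolation=cv2.INTER_CUBIC)
c=np.zeros((600,800,3),np.uint8);c[:,:467]=a;c[:333,467:]=b;cv2.imwrite('pics/c5.png',c)
E
```

```text
29.25 rig [-0.0511 -0.1632  0.1962] yaw 53.28 tilt 0.06 0.047 [-1.2  0.2  0.2] [ 0.017  0.01  -0.004  0.001  0.     0.174]
scene tab 47 [[0.133, -0.013, 0.066], [0.139, 0.005, 0.073], [0.149, 0.017, 0.076]]
scene mod 117 [[0.141, 0.01, 0.056], [0.184, 0.017, 0.062], [0.213, 0.022, 0.065]]
top tab 38 [[0.132, -0.015, 0.067], [0.137, -0.0, 0.072], [0.142, 0.015, 0.078]]
top mod 12 [[0.132, -0.015, 0.058], [0.134, 0.004, 0.063], [0.141, 0.017, 0.064]]
wrist tab 618 [[0.134, -0.016, 0.066], [0.137, -0.004, 0.072], [0.144, 0.01, 0.074]]
wrist mod 1609 [[0.135, -0.022, 0.056], [0.163, -0.007, 0.061], [0.243, 0.014, 0.064]]
```

View pics/c5.png

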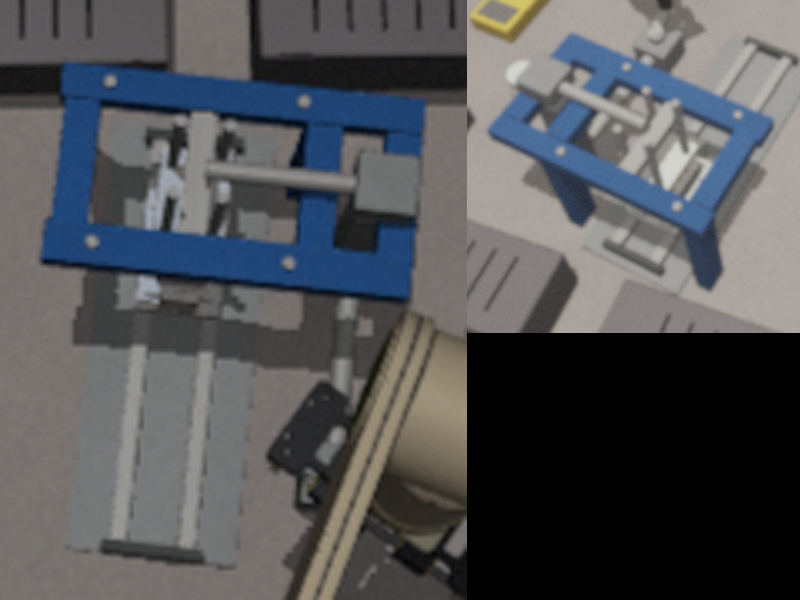

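The top view shows the carrier under the bridge deck, with the plate's near edge just short of the deck's near side at (190,300). The tab near face reads about 0.134, which looks a few mm short, so I'll check my rig frame against the deck and crank box.

```bash
python3 - <<'E'
from h import *
r=np.load('rig.npz')
for n in('wrist','top','scene'):
    Q=(pts(n)-r['o'])@r['A'].T; d=load(n)['d']
    m=(d>0)&(Q[...,2]>.178)&(Q[...,2]<.2)&(abs(Q[...,1])<.15)&(Q[...,0]>.1)&(Q[...,0]<.32);X=Q[m]
    if m.sum()>20: print(n,'deck',m.sum(),np.percentile(X,[.5,99.5],axis=0).round(4).tolist())
    m=(d>0)&(Q[...,2]>.044)&(Q[...,2]<.054)&(abs(Q[...,1]+.15)<.04)&(abs(Q[...,0])<.05);X=Q[m]
    if m.sum()>20: print(n,'box',m.sum(),np.percentile(X,[1,99],axis=0).round(4).tolist())
    m=(d>0)&(Q[...,2]>.064)&(Q[...,2]<.078)&(abs(Q[...,1])<.022)&(Q[...,0]>.12)&(Q[...,0]<.155);X=Q[m]
    print(n,'tab',m.sum(),np.percentile(X,[1,50,99],axis=0).round(4).tolist())
    m=(d>0)&(Q[...,2]>.028)&(Q[...,2]<.036)&(abs(Q[...,1])<.04)&(Q[...,0]>.1)&(Q[...,0]<.3);X=Q[m]
    if m.sum()>9: print(n,'plate',m.sum(),np.percentile(X,[1,99],axis=0).round(4).tolist())
    m=(d>0)&(Q[...,2]>.004)&(Q[...,2]<.012)&(abs(Q[...,1])<.075);X=Q[m]
    if m.sum()>9: print(n,'base',m.sum(),np.percentile(X,[.3,99.7],axis=0).round(4).tolist())
E
```

```text
wrist box 2646 [[-0.0257, -0.1762, 0.0463], [0.0283, -0.1213, 0.0525]]
wrist tab 714 [[0.1342, -0.0164, 0.0642], [0.1363, -0.0038, 0.0716], [0.145, 0.013, 0.0744]]
wrist plate 1036 [[0.1344, -0.0353, 0.0281], [0.1597, 0.0369, 0.0358]]
wrist base 33599 [[-0.0823, -0.0739, 0.0048], [0.1499, 0.0747, 0.0116]]
top deck 3485 [[0.1248, -0.1489, 0.1783], [0.2951, 0.118, 0.1969]]
top box 40 [[-0.0273, -0.1513, 0.0451], [0.0295, -0.1214, 0.0539]]
top tab 44 [[0.1314, -0.015, 0.0641], [0.1366, 0.0, 0.0712], [0.1421, 0.0149, 0.0779]]
top plate 135 [[0.1157, -0.0369, 0.0281], [0.272, 0.0374, 0.0359]]
top base 3932 [[-0.4991, -0.0743, 0.004], [0.4738, 0.0745, 0.0119]]
scene deck 5035 [[0.1263, -0.1485, 0.1783], [0.2961, 0.119, 0.1975]]
scene box 213 [[-0.0265, -0.1781, 0.0442], [0.0296, -0.1213, 0.054]]
scene tab 47 [[0.1329, -0.0134, 0.0651], [0.1386, 0.0052, 0.0732], [0.144, 0.0166, 0.0769]]
scene plate 107 [[0.1352, -0.0384, 0.0283], [0.2556, 0.0364, 0.0359]]
scene base 5188 [[-0.8074, -0.0744, 0.004], [0.4888, 0.0748, 0.0119]]
```

The rig frame checks out: the crank box centre is at x≈0.001. So the carrier is at about 0.200, some 6 mm short of the detent. I'll go back low with the fingers along the rail and creep the tab forward, watching the force.

Call:
send_rows --plan '[[[-1,0.06,0.13,0,-0.119],[-1,0.12,0.3,0,-0.238],[-1,0.2,0.48,0,-0.357],[-1,0.3,0.65,0,-0.476],[-1,0.3515,0.7845,-0.1,-0.595],[-1,0.3515,0.7845,-0.2,-0.714],[-1,0.3515,0.7845,-0.3,-0.833],[-1,0.3515,0.7845,-0.4,-0.952],[-1,0.3515,0.7845,-0.5,-1],[-1,0.3515,0.7845,-0.65,-1],[-1,0.3515,0.7845,-0.75,-1],[-1,0.3515,0.7845,-0.75,-1],[-1,0.3515,0.7845,-0.75,-1],[-1,0.3515,0.7845,-0.75,-1]]]' --force 60

```text
t: 30.57
tool_pos: [0.5629, 0.0013, 0.0471]
orientation: [2.351, 2.082, 0.002]
force: [-0.1, -0.5, 1.4]
opening: 0.0929
gripper_force: 0.0
```

```bash
python3 st.py
```

```text
30.5667 rig [0.0017 0.0015 0.0471] yaw -6.92 tilt 0.09 0.0929 [-0.1 -0.5  1.4] [-0.003 -0.017 -0.017 -0.002 -0.003 -0.006]
```

Call:
send_rows --plan '[[[-1,0.07,-0.0085,-0.008,0],[-1,0.15,-0.018,-0.008,0],[-1,0.22,-0.0266,-0.008,0],[-1,0.28,-0.034,-0.008,0],[-1,0.315,-0.038,-0.008,0],[-1,0.329,-0.04,-0.008,0],[-1,0.329,-0.04,-0.008,0],[-1,0.329,-0.04,-0.008,0]]]'

```text
t: 31.23
tool_pos: [0.6278, -0.0069, 0.0446]
orientation: [2.351, 2.084, 0.0]
force: [0.1, -0.4, -0.7]
opening: 0.0927
gripper_force: 0.0
```

Call:
send_rows --plan '[[[-1,0.005,-0.0006,0,0],[-1,0.01,-0.0012,0,0],[-1,0.01,-0.0012,0,0]]]'

```text
t: 31.48
tool_pos: [0.6297, -0.0071, 0.0441]
orientation: [-2.351, -2.084, 0.0]
force: [-0.2, 0.1, -1.4]
opening: 0.0929
gripper_force: 0.0
```

```bash
python3 st.py
```

```text
31.4833 rig [0.069  0.0012 0.0441] yaw -6.9 tilt 0.01 0.0929 [-0.2  0.1 -1.4] [ 0.    -0.     0.     0.001  0.     0.   ]
```

Call:
send_rows --plan '[[[-1,0.005,-0.0006,0,0],[-1,0.01,-0.0012,0,0],[-1,0.01,-0.0012,0,0]]]'

```text
t: 31.73
tool_pos: [0.632, -0.0074, 0.0441]
orientation: [2.351, 2.084, 0.0]
force: [0.8, -0.3, -0.4]
opening: 0.0932
gripper_force: 0.0
```

Call:
send_rows --plan '[[[-1,0.005,-0.0006,0,0],[-1,0.01,-0.0012,0,0],[-1,0.01,-0.0012,0,0]]]'

```text
t: 31.98
tool_pos: [0.6333, -0.0076, 0.044]
orientation: [-2.35, -2.083, 0.002]
force: [-5.0, 1.1, 2.8]
opening: 0.0931
gripper_force: 2.8
```

Call:
send_rows --plan '[[[-1,0.005,-0.0006,0,0],[-1,0.005,-0.0006,0,0]]]'

```text
t: 32.15
tool_pos: [0.6337, -0.0076, 0.0441]
orientation: [-2.349, -2.082, 0.003]
force: [-9.2, 0.8, 6.6]
opening: 0.0924
gripper_force: 5.0
```

Call:
send_rows --plan '[[[-1,0.005,-0.0006,0,0],[-1,0.01,-0.0012,0,0],[-1,0.01,-0.0012,0,0]]]'

```text
t: 32.4
tool_pos: [0.6366, -0.008, 0.0439]
orientation: [-2.351, -2.083, 0.001]
force: [-0.8, 0.5, 1.4]
opening: 0.0931
gripper_force: 1.1
```

Call:
send_rows --plan '[[[-1,0.005,-0.0006,0,0],[-1,0.005,-0.0006,0,0]]]'

```text
t: 32.57
tool_pos: [0.638, -0.0081, 0.0439]
orientation: [-2.351, -2.084, -0.0]
force: [-0.3, 0.6, 0.1]
opening: 0.0928
gripper_force: 0.6
```

```bash
python3 st.py; python3 - <<'E'
from h import *
r=np.load('rig.npz')
for n in('scene',):
    grab(n);Q=(pts(n)-r['o'])@r['A'].T;d=load(n)['d']
    m=(d>0)&(Q[...,2]>.064)&(Q[...,2]<.078)&(abs(Q[...,1])<.022)&(Q[...,0]>.12)&(Q[...,0]<.165);X=Q[m]
    print(n,'tab',m.sum(),np.percentile(X,[1,50,99],axis=0).round(4).tolist())
    m=(d>0)&(Q[...,2]>.028)&(Q[...,2]<.036)&(abs(Q[...,1])<.04)&(Q[...,0]>.1)&(Q[...,0]<.3);X=Q[m]
    print(n,'plate',m.sum(),np.percentile(X,[1,99],axis=0).round(4).tolist())
    m=(d>0)&(Q[...,2]>.054)&(Q[...,2]<.064)&(abs(Q[...,1])<.025)&(Q[...,0]>.15)&(Q[...,0]<.3);X=Q[m]
    print(n,'mod',m.sum(),np.percentile(X,[1,99],axis=0).round(4).tolist())
E
```

```text
32.5667 rig [0.0774 0.0012 0.0439] yaw -6.9 tilt 0.0 0.0928 [-0.3  0.6  0.1] [-0.001 -0.001  0.002 -0.    -0.003 -0.001]
scene tab 15 [[0.1418, -0.0055, 0.0657], [0.144, 0.0141, 0.0732], [0.149, 0.0167, 0.0767]]
scene plate 123 [[0.1297, -0.0369, 0.0287], [0.2619, 0.0363, 0.0359]]
scene mod 87 [[0.1644, 0.0101, 0.0548], [0.2137, 0.0224, 0.0639]]
```

Call:
send_rows --plan '[[[-1,0.005,-0.0006,0,0],[-1,0.005,-0.0006,0,0]]]'

```text
t: 32.78
tool_pos: [0.6391, -0.0083, 0.044]
orientation: [2.351, 2.084, 0.0]
force: [-0.6, -0.2, 0.6]
opening: 0.0928
gripper_force: 0.3
```

Call:
send_rows --plan '[[[-1,0.005,-0.0006,0,0],[-1,0.005,-0.0006,0,0]]]'

```text
t: 32.95
tool_pos: [0.6403, -0.0084, 0.0441]
orientation: [2.351, 2.084, 0.001]
force: [-0.1, 0.1, -0.8]
opening: 0.0929
gripper_force: 0.0
```

The force peaked at 9 N and then fell to zero as the tool kept advancing, so the carrier has clicked in. Retreating to the crank and verifying.

Call:
send_rows --plan '[[[-1,-0.08,0.0097,0,0],[-1,-0.22,0.0266,0,0],[-1,-0.38,0.046,0.05,0],[-1,-0.45,0.054,0.3,0.119],[0,-0.5,0.0,0.5,0.238],[0,-0.58,-0.2,0.7,0.357],[0,-0.65,-0.4,0.76,0.476],[0,-0.7,-0.6,0.76,0.595],[0,-0.727,-0.73,0.76,0.714],[0,-0.727,-0.73,0.76,0.833],[0,-0.727,-0.73,0.76,0.952],[0,-0.727,-0.73,0.76,1],[0,-0.727,-0.73,0.76,1]]]'

```text
t: 34.03
tool_pos: [0.4946, -0.1551, 0.1964]
orientation: [0.99, 2.98, -0.0]
force: [0.1, -0.5, -0.2]
opening: 0.0465
gripper_force: 0.0
```

```bash
python3 st.py; python3 - <<'E'
from h import *
r=np.load('rig.npz')
for n in('scene','wrist'):
    grab(n);Q=(pts(n)-r['o'])@r['A'].T;d=load(n)['d']
    for nm,b in(('tab',(.064,.078,.022,.12,.17)),('plate',(.028,.036,.04,.1,.3)),('mod',(.054,.064,.025,.15,.3)),('grip',(.108,.118,.3,-.08,.0))):
        m=(d>0)&(Q[...,2]>b[0])&(Q[...,2]<b[1])&(abs(Q[...,1])<b[2])&(Q[...,0]>b[3])&(Q[...,0]<b[4]);X=Q[m]
        if nm=='grip': X=X[abs(X[:,1]+.16)<.025]
        if len(X)>5: print(n,nm,len(X),np.percentile(X,[1,50,99],axis=0).round(4).tolist())
E
```

```text
34.0333 rig [-0.0473 -0.162   0.1964] yaw 53.25 tilt 0.06 0.0465 [ 0.1 -0.5 -0.2] [0.019 0.003 0.003 0.001 0.003 0.17 ]
scene tab 18 [[0.141, -0.0052, 0.0653], [0.1455, 0.0141, 0.0717], [0.1656, 0.0173, 0.0766]]
scene plate 124 [[0.1435, -0.0376, 0.0288], [0.2579, 0.0146, 0.0333], [0.2638, 0.0365, 0.0357]]
scene mod 95 [[0.1511, -0.0157, 0.0544], [0.1907, 0.0165, 0.0611], [0.2561, 0.0226, 0.0637]]
scene grip 41 [[-0.0571, -0.1714, 0.1083], [-0.0446, -0.1614, 0.1157], [-0.0371, -0.1522, 0.1174]]
wrist tab 698 [[0.1421, -0.0163, 0.0641], [0.1442, -0.0038, 0.0717], [0.1529, 0.0132, 0.0744]]
wrist plate 904 [[0.1424, -0.0294, 0.0282], [0.1445, 0.0115, 0.0327], [0.1664, 0.0373, 0.0357]]
wrist mod 1018 [[0.1661, -0.0224, 0.0549], [0.1772, -0.0112, 0.0609], [0.2542, 0.0102, 0.0628]]
wrist grip 990 [[-0.0568, -0.1717, 0.1092], [-0.0473, -0.1613, 0.1148], [-0.0366, -0.1516, 0.1163]]
```

The tab is at 0.142, so the carrier is at about 0.207–0.208. That is in the detent but near the edge of the tolerance, so I'll nudge it 2 mm further to be safe.

Call:
send_rows --plan '[[[-1,0.06,0.13,0,-0.119],[-1,0.12,0.3,0,-0.238],[-1,0.2,0.48,0,-0.357],[-1,0.3,0.65,0,-0.476],[-1,0.3415,0.782,-0.1,-0.595],[-1,0.3415,0.782,-0.2,-0.714],[-1,0.3415,0.782,-0.3,-0.833],[-1,0.3415,0.782,-0.4,-0.952],[-1,0.3415,0.782,-0.5,-1],[-1,0.3415,0.782,-0.65,-1],[-1,0.3415,0.782,-0.76,-1],[-1,0.3415,0.782,-0.76,-1],[-1,0.3415,0.782,-0.76,-1]]]'

```text
t: 35.22
tool_pos: [0.5615, 0.0026, 0.0429]
orientation: [-2.35, -2.081, 0.004]
force: [0.0, -0.1, 0.6]
opening: 0.0928
gripper_force: 0.0
```

```bash
python3 st.py
```

```text
35.2167 rig [0.0002 0.0026 0.0429] yaw -6.96 tilt 0.19 0.0928 [ 0.  -0.1  0.6] [-0.003 -0.04  -0.045  0.     0.008 -0.011]
```

Call:
send_rows --plan '[[[-1,0.08,-0.0105,0,0],[-1,0.17,-0.022,0,0],[-1,0.25,-0.033,0,0],[-1,0.32,-0.042,0,0],[-1,0.36,-0.047,0,0],[-1,0.38,-0.05,0,0],[-1,0.391,-0.051,0,0],[-1,0.391,-0.051,0,0],[-1,0.391,-0.051,0,0]]]'

```text
t: 35.97
tool_pos: [0.6406, -0.008, 0.0442]
orientation: [-2.351, -2.084, 0.0]
force: [-0.3, -0.2, -0.7]
opening: 0.0927
gripper_force: 0.0
```

Call:
send_rows --plan '[[[-1,0.005,-0.0006,0,0],[-1,0.01,-0.0012,0,0]]]'

```text
t: 36.13
tool_pos: [0.6417, -0.0082, 0.0438]
orientation: [-2.35, -2.083, 0.002]
force: [-8.6, 0.7, 2.6]
opening: 0.0932
gripper_force: 0.0
```

Call:
send_rows --plan '[[[-1,0.004,-0.0005,0,0],[-1,0.005,-0.0006,0,0]]]'

```text
t: 36.3
tool_pos: [0.6415, -0.0081, 0.0431]
orientation: [-2.348, -2.081, 0.005]
force: [-11.7, 0.3, 4.5]
opening: 0.0927
gripper_force: 0.0
```

```bash
python3 st.py
```

```text
36.3 rig [0.0809 0.0016 0.0431] yaw -6.9 tilt 0.29 0.0927 [-11.7   0.3   4.5] [ 0.     0.006 -0.003  0.     0.004  0.   ]
```

The force rises with no pad load: the body now touches the head, so this is the limit and the carrier sits ahead of the finger in the detent. Moving on to the crank.

Call:
send_rows --plan '[[[-1,-0.08,0.0097,0,0],[-1,-0.22,0.0266,0,0],[-1,-0.38,0.046,0.05,0],[-1,-0.45,0.054,0.3,0.119],[0,-0.5,0.0,0.5,0.238],[0,-0.58,-0.2,0.7,0.357],[0,-0.65,-0.4,0.765,0.476],[0,-0.7,-0.6,0.765,0.595],[0,-0.733,-0.7315,0.765,0.714],[0,-0.733,-0.7315,0.765,0.833],[0,-0.733,-0.7315,0.765,0.952],[0,-0.733,-0.7315,0.765,1],[0,-0.733,-0.7315,0.765,1]]]'

```text
t: 37.38
tool_pos: [0.497, -0.1554, 0.1972]
orientation: [0.99, 2.981, -0.0]
force: [0.7, 0.2, 0.3]
opening: 0.0466
gripper_force: 0.0
```

```bash
python3 st.py; python3 - <<'E'
from h import *
r=np.load('rig.npz')
for n in('scene','wrist'):
    grab(n);Q=(pts(n)-r['o'])@r['A'].T;d=load(n)['d']
    for nm,b in(('tab',(.064,.078,.022,.12,.17)),('plate',(.028,.036,.04,.1,.3)),('box',(.044,.055,.18,-.04,.04))):
        m=(d>0)&(Q[...,2]>b[0])&(Q[...,2]<b[1])&(abs(Q[...,1])<b[2])&(Q[...,0]>b[3])&(Q[...,0]<b[4]);X=Q[m]
        if nm=='box': X=X[X[:,1]<-.11]
        if len(X)>5: print(n,nm,len(X),np.percentile(X,[1,50,99],axis=0).round(4).tolist())
E
```

```text
37.3833 rig [-0.0448 -0.1619  0.1972] yaw 53.25 tilt 0.02 0.0466 [0.7 0.2 0.3] [ 0.017  0.005  0.001 -0.001 -0.     0.165]
scene tab 12 [[0.1429, 0.0113, 0.0643], [0.1481, 0.0154, 0.0698], [0.1541, 0.0164, 0.0746]]
scene plate 123 [[0.1456, -0.0375, 0.0281], [0.2598, 0.0148, 0.0338], [0.2957, 0.0372, 0.0359]]
scene box 248 [[-0.0262, -0.1784, 0.0448], [0.0106, -0.1407, 0.0519], [0.0289, -0.1214, 0.0549]]
wrist tab 714 [[0.1441, -0.0165, 0.0641], [0.1461, -0.0034, 0.0716], [0.1543, 0.0135, 0.0743]]
wrist plate 925 [[0.1442, -0.0299, 0.0281], [0.1464, 0.0113, 0.0327], [0.169, 0.0374, 0.0359]]
wrist box 2820 [[-0.0257, -0.1761, 0.0461], [0.0006, -0.1371, 0.0509], [0.0284, -0.1213, 0.0526]]
```

The tab is now at 0.144, so the carrier is at about 0.2095, centred in the station. Now descending on the crank grip.

Call:
send_rows --plan '[[[0,-0.011,0.005,0,0.119],[0,-0.011,0.005,0,0.238],[0,-0.011,0.005,0,0.357],[0,-0.011,0.005,-0.1,0.476],[0,-0.011,0.005,-0.25,0.5],[0,-0.011,0.005,-0.4,0.5],[0,-0.011,0.005,-0.52,0.5],[0,-0.011,0.005,-0.52,0.5],[1,-0.011,0.005,-0.52,0.5],[1,-0.011,0.005,-0.52,0.5],[1,-0.011,0.005,-0.52,0.5],[1,-0.011,0.005,-0.52,0.5],[1,-0.011,0.005,-0.52,0.5],[1,-0.011,0.005,-0.52,0.5]]]' --force 15

```text
t: 38.65
tool_pos: [0.4965, -0.1543, 0.095]
orientation: [0.189, 3.133, -0.002]
force: [-1.0, 1.0, 6.8]
opening: 0.0218
gripper_force: 15.0
```

```bash
python3 st.py
```

```text
38.65 rig [-0.0455 -0.161   0.095 ] yaw 83.1 tilt 0.19 0.0218 [-1.   1.   6.8] [-0.002 -0.    -0.    -0.001 -0.001 -0.001]
```

```bash
python3 - <<'E'
from h import *
A=np.load('rig.npz')['A']
p=lambda c:np.array([-.05*np.cos(c),.05*np.sin(c),0])
for c0,c1 in((-.246,6.05),(6.05,12.35)):
    cs=np.linspace(c0,c1,19)[1:]
    print([[1]+[round(float(v),3) for v in (A.T@(p(c)-p(c0)))[:2]/.2]+[0,0] for c in cs])
E
```

```text
[[1, 0.004, 0.087, 0, 0], [1, 0.038, 0.167, 0, 0], [1, 0.097, 0.231, 0, 0], [1, 0.175, 0.27, 0, 0], [1, 0.261, 0.281, 0, 0], [1, 0.346, 0.261, 0, 0], [1, 0.419, 0.214, 0, 0], [1, 0.471, 0.144, 0, 0], [1, 0.496, 0.061, 0, 0], [1, 0.491, -0.026, 0, 0], [1, 0.457, -0.106, 0, 0], [1, 0.397, -0.169, 0, 0], [1, 0.32, -0.208, 0, 0], [1, 0.233, -0.218, 0, 0], [1, 0.149, -0.198, 0, 0], [1, 0.076, -0.15, 0, 0], [1, 0.024, -0.08, 0, 0], [1, -0.0, 0.003, 0, 0]]
[[1, 0.005, 0.087, 0, 0], [1, 0.04, 0.167, 0, 0], [1, 0.1, 0.23, 0, 0], [1, 0.178, 0.268, 0, 0], [1, 0.265, 0.278, 0, 0], [1, 0.35, 0.257, 0, 0], [1, 0.422, 0.208, 0, 0], [1, 0.473, 0.138, 0, 0], [1, 0.497, 0.054, 0, 0], [1, 0.491, -0.033, 0, 0], [1, 0.455, -0.112, 0, 0], [1, 0.395, -0.175, 0, 0], [1, 0.316, -0.212, 0, 0], [1, 0.23, -0.221, 0, 0], [1, 0.145, -0.2, 0, 0], [1, 0.074, -0.151, 0, 0], [1, 0.023, -0.08, 0, 0], [1, -0.0, 0.004, 0, 0]]
```

Call:
send_rows --plan '[[[1,0.004,0.087,0,0],[1,0.038,0.167,0,0],[1,0.097,0.231,0,0],[1,0.175,0.27,0,0],[1,0.261,0.281,0,0],[1,0.346,0.261,0,0],[1,0.419,0.214,0,0],[1,0.471,0.144,0,0],[1,0.496,0.061,0,0],[1,0.491,-0.026,0,0],[1,0.457,-0.106,0,0],[1,0.397,-0.169,0,0],[1,0.32,-0.208,0,0],[1,0.233,-0.218,0,0],[1,0.149,-0.198,0,0],[1,0.076,-0.15,0,0],[1,0.024,-0.08,0,0],[1,0,0.003,0,0]]]'

```text
t: 40.15
tool_pos: [0.4959, -0.154, 0.095]
orientation: [0.191, 3.132, -0.003]
force: [10.4, -0.3, 1.9]
opening: 0.0214
gripper_force: 15.0
```

```bash
python3 st.py
```

```text
40.15 rig [-0.0461 -0.1608  0.095 ] yaw 83.02 tilt 0.25 0.0214 [10.4 -0.3  1.9] [ 0.327 -0.299  0.297  0.013 -0.036  0.323]
```

Still gripped after one turn with modest forces. Now the second turn.

Call:
send_rows --plan '[[[1,0.005,0.087,0,0],[1,0.04,0.167,0,0],[1,0.1,0.23,0,0],[1,0.178,0.268,0,0],[1,0.265,0.278,0,0],[1,0.35,0.257,0,0],[1,0.422,0.208,0,0],[1,0.473,0.138,0,0],[1,0.497,0.054,0,0],[1,0.491,-0.033,0,0],[1,0.455,-0.112,0,0],[1,0.395,-0.175,0,0],[1,0.316,-0.212,0,0],[1,0.23,-0.221,0,0],[1,0.145,-0.2,0,0],[1,0.074,-0.151,0,0],[1,0.023,-0.08,0,0],[1,0,0.004,0,0],[1,0,0.004,0,0],[1,0,0.004,0,0]]]'

```text
t: 41.82
tool_pos: [0.496, -0.1521, 0.095]
orientation: [0.188, 3.133, -0.001]
force: [-3.6, 0.8, 8.3]
opening: 0.0216
gripper_force: 15.0
```

```bash
python3 st.py; python3 - <<'E'
from h import *
r=np.load('rig.npz')
for n in('scene','top'):
    grab(n);Q=(pts(n)-r['o'])@r['A'].T;d=load(n)['d']
    m=(d>0)&(Q[...,2]>.055)&(Q[...,2]<.13)&(abs(Q[...,1])<.03)&(Q[...,0]>.185)&(Q[...,0]<.235)
    print(n,'head z hist',np.histogram(Q[m][:,2],bins=np.arange(.055,.131,.005)))
E
```

```text
41.8167 rig [-0.0462 -0.1588  0.095 ] yaw 83.15 tilt 0.16 0.0216 [-3.6  0.8  8.3] [-0.011  0.013 -0.012 -0.006  0.005 -0.004]
scene head z hist (array([  1,   0,   0,   5,   9, 209,  72,   2,   0,   0,   0,   2,   1,
         0,   2]), array([0.055, 0.06 , 0.065, 0.07 , 0.075, 0.08 , 0.085, 0.09 , 0.095,
       0.1  , 0.105, 0.11 , 0.115, 0.12 , 0.125, 0.13 ]))
top head z hist (array([ 0,  0,  0,  1, 31, 62, 17,  0,  1,  0,  0,  0,  0,  0,  0]), array([0.055, 0.06 , 0.065, 0.07 , 0.075, 0.08 , 0.085, 0.09 , 0.095,
       0.1  , 0.105, 0.11 , 0.115, 0.12 , 0.125, 0.13 ]))
```

Head lowered about 34 mm, so the crank is at about 12.37. Releasing and crossing to the switch.

Call:
send_rows --plan '[[[-0.3,0,0,0,0],[-0.3,0,0,0,0],[-0.3,0,0,0,0],[-0.3,0,0,0.15,0],[-0.3,0,0,0.35,0],[-0.3,0,0,0.52,0],[1,0,0.2,0.52,0],[1,0,0.4,0.52,0],[1,0,0.6,0.52,0],[1,0,0.8,0.52,0],[1,0,1,0.52,0]]]'

```text
t: 42.83
tool_pos: [0.4948, 0.0492, 0.1971]
orientation: [0.19, 3.136, 0.0]
force: [0.5, 0.1, 0.3]
opening: 0.0317
gripper_force: 0.0
```

Call:
send_rows --plan '[[[1,-0.05,0.2,0,0],[1,-0.1,0.4,0,0],[1,-0.2,0.6,0,0],[1,-0.3,0.8,0,0],[1,-0.4,1,0,0]]]'

```text
t: 43.25
tool_pos: [0.4181, 0.2409, 0.1969]
orientation: [-0.189, -3.136, 0.0]
force: [0.8, 0.5, 0.1]
opening: 0.001
gripper_force: 0.0
```

Call:
send_rows --plan '[[[1,-0.05,0.2,0,0],[1,-0.08,0.4,0,0],[1,-0.08,0.6,0,0],[1,-0.08,0.785,0,0],[1,-0.08,0.785,0,0],[1,-0.08,0.785,0,0],[1,-0.08,0.785,0,0]]]'

```text
t: 43.83
tool_pos: [0.403, 0.396, 0.1964]
orientation: [-0.188, -3.135, 0.002]
force: [-0.1, 0.1, -0.1]
opening: 0.0003
gripper_force: 0.0
```

```bash
python3 - <<'E'
from h import *
s=telemetry.read_state();print(s['t'],s['tool_pos'],s['opening'])
r=np.load('rig.npz')
grab('wrist');grab('scene');grab('top')
for n in('wrist','scene'):
    P=pts(n);d=load(n)['d'];m=(d>0)&(P[...,2]>.085)&(P[...,2]<.115)&(abs(P[...,1]-.405)<.04)&(abs(P[...,0]-.46)<.05);X=P[m];print(n,'ball',m.sum(),np.percentile(X,[2,50,98],axis=0).round(3).tolist() if m.sum() else '')
for n in('scene','top'):
    Q=(pts(n)-r['o'])@r['A'].T;d=load(n)['d']
    m=(d>0)&(Q[...,2]>.07)&(Q[...,2]<.13)&(abs(Q[...,1])<.03)&(Q[...,0]>.185)&(Q[...,0]<.235)
    print(n,'head z',m.sum(),np.median(Q[m][:,2]))
    m=(d>0)&(Q[...,2]>.106)&(Q[...,2]<.12)&(abs(Q[...,1]+.15)<.07)&(abs(Q[...,0])<.07);X=Q[m];print(n,'grip',m.sum(),X.mean(0).round(4) if m.sum() else '')
    m=(d>0)&(Q[...,2]>.064)&(Q[...,2]<.078)&(abs(Q[...,1])<.022)&(Q[...,0]>.12)&(Q[...,0]<.16);X=Q[m];print(n,'tab',m.sum(),np.percentile(X,[2,50,98],axis=0).round(4).tolist() if m.sum()>3 else '')
E
```

```text
43.8333 [0.40303211 0.39602187 0.19642283] 0.00032220297607627585
wrist ball 12 [[0.45, 0.417, 0.092], [0.452, 0.418, 0.094], [0.457, 0.419, 0.096]]
scene ball 83 [[0.447, 0.393, 0.092], [0.46, 0.403, 0.102], [0.467, 0.415, 0.111]]
scene head z 304 0.08368701800939399
scene grip 53 [-0.0457 -0.1583  0.1153]
scene tab 43 [[0.1433, -0.0158, 0.0652], [0.1499, 0.0069, 0.0729], [0.1534, 0.0163, 0.0773]]
top head z 110 0.08158414479004972
top grip 46 [-0.0494 -0.1592  0.1142]
top tab 40 [[0.1415, -0.0162, 0.0647], [0.1466, 0.001, 0.0721], [0.1519, 0.0157, 0.0778]]
```

Call:
send_rows --plan '[[[1,0,0.045,-0.2,0],[1,0,0.045,-0.4,0],[1,0,0.045,-0.53,0],[1,0,0.045,-0.53,0],[1,0,0.045,-0.53,0],[1,0.08,0.045,-0.53,0],[1,0.16,0.045,-0.53,0],[1,0.24,0.045,-0.53,0],[1,0.31,0.045,-0.53,0],[1,0.38,0.045,-0.53,0],[1,0.44,0.045,-0.53,0],[1,0.49,0.045,-0.53,0],[1,0.49,0.045,-0.53,0]]]'

```text
t: 45.07
tool_pos: [0.5045, 0.4057, 0.0943]
orientation: [0.191, 3.132, 0.004]
force: [0.1, -0.3, 0.1]
opening: 0.0007
gripper_force: 0.0
```

Call:
send_rows --plan '[[[1,0.015,0,0,0],[1,0.03,0,0,0],[1,0.03,0,0,0]]]'

```text
t: 45.32
tool_pos: [0.5076, 0.4057, 0.0918]
orientation: [0.189, 3.135, 0.001]
force: [-0.2, -0.2, 0.4]
opening: 0.0004
gripper_force: 0.3
```

Call:
send_rows --plan '[[[1,0.01,0,0,0],[1,0.02,0,0,0],[1,0.02,0,0,0]]]'

```text
t: 45.57
tool_pos: [0.509, 0.4058, 0.091]
orientation: [-0.187, -3.132, 0.001]
force: [-10.9, -0.7, 7.8]
opening: 0.0006
gripper_force: 6.4
```

```bash
python3 - <<'E'
from h import *
s=telemetry.read_state();print(s['tool_pos'],s['force'])
grab('scene');P=pts('scene');d=load('scene')['d'];m=(d>0)&(P[...,2]>.075)&(P[...,2]<.118)&(abs(P[...,1]-.405)<.03)&(P[...,0]>.518)&(P[...,0]<.57);X=P[m];print(m.sum(),np.percentile(X,[2,50,98],axis=0).round(3).tolist() if m.sum() else '')
E
```

```text
[0.50895819 0.40577779 0.0910067 ] [-10.92394661  -0.65399186   7.82269891]
99 [[0.519, 0.393, 0.092], [0.534, 0.406, 0.102], [0.543, 0.417, 0.116]]
```

The lever is at its stop (ball at x≈0.53, force 11 N). Backing off and checking everything before handing in.

Call:
send_rows --plan '[[[1,-0.1,0,0,0],[1,-0.3,0,0,0],[1,-0.45,0,0,0],[1,-0.45,0,0.2,0],[1,-0.45,0,0.4,0],[1,-0.45,0,0.55,0],[1,-0.45,0,0.55,0],[1,-0.45,0,0.55,0],[1,-0.45,0,0.55,0]]]'

```text
t: 46.37
tool_pos: [0.421, 0.4053, 0.2005]
orientation: [-0.189, -3.136, 0.0]
force: [-0.4, -0.5, -0.0]
opening: 0.0003
gripper_force: 0.0
```

```bash
python3 - <<'E'
from h import *
s=telemetry.read_state();print(s['t'],s['tool_pos'],s['force'],s['dq'].round(3))
r=np.load('rig.npz');grab('scene');P=pts('scene');d=load('scene')['d'];m=(d>0)&(P[...,2]>.085)&(P[...,2]<.118)&(abs(P[...,1]-.405)<.03)&(P[...,0]>.44)&(P[...,0]<.57);print('ball',P[m].mean(0))
Q=(P-r['o'])@r['A'].T
m=(d>0)&(Q[...,2]>.07)&(Q[...,2]<.13)&(abs(Q[...,1])<.03)&(Q[...,0]>.185)&(Q[...,0]<.235);print('head',np.median(Q[m][:,2]))
m=(d>0)&(Q[...,2]>.064)&(Q[...,2]<.078)&(abs(Q[...,1])<.022)&(Q[...,0]>.12)&(Q[...,0]<.16);print('tab',np.median(Q[m],axis=0))
print(order.close_job())
E
```

```text
46.3667 [0.42103635 0.40527399 0.20054867] [-0.37302486 -0.49101945 -0.01239469] [-0.003  0.024  0.028  0.     0.    -0.   ]
ball [0.53459388 0.40428622 0.10132308]
head 0.08392147453595289
tab [0.14976833 0.00840525 0.07284358]
the job is handed in; nothing more can be done
None
```

The job is handed in at 46.4 s (no verdict came back): the module is in the nest, the carrier measured about 0.2095 m in the station, the crank about 12.4 rad with the probe head down, the switch thrown to its stop, and the arm clear.

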